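# Put the battery packs and the torch on charge

## Robot

A 6-joint arm with a two-finger parallel gripper is mounted at the origin on a cart in front of the work surface, level with it; the furniture and walls round the work are solid. World frame = base frame: x ahead of the robot, y to its left, z up, the work surface at z = 0. Lengths are in mm, angles in rad, forces in N, time in s.
With the tool pointing down it reaches from about 250 to 850 mm from the base axis. Payload 12.5 kg.
Tool frame: the origin (TCP) lies midway between the tips of the shut fingers; the grasp point (between the pads) lies 19 mm behind it; z points along the fingers, y is the line along which they close (so a half turn about z gives the same grasp; the last joint's range is limited). The gripper opens to 93 mm and grips with 3 to 60 N. Pads are 15 mm wide; open, the fingers measure 128 mm over their backs; the gripper's body (75 mm by 188 mm) begins 65 mm behind the grasp point.
Start: joints at [-1.257, 0.351, 1.652, -0, 1.139, -0.085], TCP at [213.589, -506.817, 218.633] pointing down, gripper open.
Joint ranges: [-2.75, 2.75], [-0.79, 2.1], [0.01, 2.65], [-1.57, 4.71], [0.07, 3.14], [-2.87, 2.87]. Speed limits (rad/s): [2.22, 2.22, 2.79, 3.14, 3.14, 3.14].

## Interface

Orientations are given as a unit quaternion [x, y, z, w].
In Python, from station import r, eyes gives the robot as it stands.
- The arm moves only by the tool jog_arm, never from a script. Its argument "rows" is a list of rows, each an object with "travel": the shift along the tool's x, y, z in fractions of the full range, 1 being 750 mm, a list of three; "twist": the turn, a rotation vector about the tool's x, y, z in fractions of the full range, 1 being 45 degrees, a list of three; "hand": the finger opening in mm, from 0 to 93. In form: [{"travel": [x, y, z], "twist": [rx, ry, rz], "hand": hand}, ...]. A call has 1 to 10 rows; each row is the pose to reach, as a shift and turn from the pose commanded when the call began, along the tool's axes at that moment; what a row does not reach only later rows make up. A row lasts 1/10 s, in which the tool goes at most 50 mm and 8.59 degrees, less where a joint would pass 70% of its speed; a pose out of reach is approached as far as the arm can. A call with a gripper value outside its range is refused whole. The fingers move at their own pace and stop on an object; "squeeze" is the grip in N (left out, the last holds). Time passes only in rows, so rows that repeat a pose let the fingers close. It gives the time, the measured TCP pose, the force, the opening and the grip force at its end, in the units of the state.
- r.get_obs(): the state, without advancing time (a new reading comes with each control period).
- eyes.grab_frame(name): name is "side" or "top" or "wrist"; returns the picture (420x560x3 uint8, red, green, blue); there is no depth.
- eyes.get_calibration(name): a dict with "K" (3x3 intrinsics, pixels), "rvec" (rotation vector, rad) and "tvec" (3), from world to camera coordinates, as OpenCV has them. Camera axes: x right, y down, z forward; pixel columns grow to the right and rows downward; lengths in mm; the calibration is good to about 2 mm. A picture is of the moment at which its call begins: read the wrist's pose just before it. get_calibration takes no time and is no camera call; for the wrist camera it gives the pose at the moment of the call.
- r.job_done(): hands the job in; it is judged then, once.
The state is a dict: "t": time; "joint_pos": joint angles; "dq": joint speeds; "tau": joint torques, N m; "eef_pos": TCP position; "tool_rot": TCP orientation; "wrist_force": force on the tool from outside, world axes, zero at the start; "moment": the same for the moment, N m; "gripper_width": finger opening in mm; "finger_force": force on a finger pad.
Only numpy, scipy, OpenCV 4.12 (cv2) and the standard library are available. Lean on these libraries where they do the work, as an engineer would, in place of code of your own. Each camera call takes 0.05 s, during which the arm holds its last target. There are 200 camera calls.

## Task

Put everything on charge for the night: stand the torch and the three battery packs each in the charger whose well has its shape, the right way round and fully home on the contacts. Lower each one in gently rather than dropping it, and leave the tin and the tape measure standing where they are.

Things in the scene. Friction and masses are not known exactly. Their poses are not given: they have to be found in the camera images.
- torch: rechargeable torch, dark metal, round, 106 mm tall, lens on top: tail 36 mm diameter (lowest 24 mm), stem 30 mm, head 42 mm diameter from 76 to 106 mm height (grip it there). About 0.22 kg. Stands upright as it goes into its charger. Origin: middle of its underside, z up.
- compact_pack: compact battery pack, 84 mm tall, 0.25 kg: black body of rounded-triangle section to 52 mm height (48 mm wide in y, a corner at x = +26 mm, the flat across from it at x = -18.5 mm); on it a grey block head 40 (x) by 34 mm (y), 52 to 84 mm height: grip that across y. Stands upright as it goes into its charger. Origin: middle of its underside, z up.
- drill_pack: drill battery pack, 78 mm tall, 70 mm long (x) by 46 mm wide (y), straight-sided, black with a grey top, 0.5 kg: square end with a gauge of four dots at x = -35 mm, half-round end at x = +35 mm. Grip its upper half across y. Stands upright as it goes into its charger. Origin: middle of its underside, z up.
- garden_pack: garden-tool battery pack, 92 mm tall, 0.7 kg: black body 72 (x) by 52 (y) by 56 mm high, both +x corners cut off at 45 degrees by 18 mm. Grey handle bar along x over its middle, 66 mm long, 20 mm wide, 74 to 92 mm height, open beneath: grip the bar's middle across y. Stands upright as it goes into its charger. Origin: middle of its underside, z up.
- torch_charger: charger for the torch: round well, 44 mm inside diameter, on a base 84 x 70 mm. Fixed to the bench; black base 12 mm high, light grey upright collar 6 mm thick round the well. Well floor 12 mm, collar rim 38 mm above the bench. Origin on the bench under the well's middle, z up, x to the back (away from the two tiny lamps).
- compact_charger: charger for the compact pack: triangular well, a corner at +x, 4 mm wider all round than the pack; pack x along charger x (or a third of a turn off). Fixed to the bench; black base 12 mm high, light grey upright collar 6 mm thick round the well. Well floor 12 mm, collar rim 38 mm above the bench. Origin on the bench under the well's middle, z up, x to the back (away from the two tiny lamps).
- drill_charger: charger for the drill pack: well 78 x 54 mm, half-round at +x, 4 mm wider all round than the pack; pack x along charger x only. Fixed to the bench; black base 12 mm high, light grey upright collar 6 mm thick round the well. Well floor 12 mm, collar rim 38 mm above the bench. Origin on the bench under the well's middle, z up, x to the back (away from the two tiny lamps).
- garden_charger: charger for the garden pack: well 80 x 60 mm, both +x corners cut off, 4 mm wider all round than the pack; pack x along charger x only. Fixed to the bench; black base 12 mm high, light grey upright collar 6 mm thick round the well. Well floor 12 mm, collar rim 38 mm above the bench. Origin on the bench under the well's middle, z up, x to the back (away from the two tiny lamps).
- open_tin: bystander: empty open tin, brown label, 66 mm diameter, 94 mm tall, standing among the things to be charged; origin at the middle of its underside, z up.
- tape_measure: bystander: yellow tape measure lying flat, 77 x 83 x 35 mm, among the chargers; origin at the middle of its underside, z up.

How it is judged (in metres and radians):
At the end, for the whole second after the job is handed in: The torch and each pack stand in their own charger: within 10 mm of the middle of the well, underside within 4 mm of the well's floor (12 mm above the bench), tilted less than 0.08 rad, released and at rest (horizontal distance between torch and torch_charger below 0.01 m and z of torch in the frame of torch_charger between 0.008 and 0.016 m and angle between each of torch, compact_pack, drill_pack, garden_pack's own z axis and vertical below 0.08 rad and linear speed of each of torch, compact_pack, drill_pack, garden_pack below 0.02 m/s and horizontal distance between compact_pack and compact_charger below 0.01 m and z of compact_pack in the frame of compact_charger between 0.008 and 0.016 m and horizontal distance between drill_pack and drill_charger below 0.01 m and z of drill_pack in the frame of drill_charger between 0.008 and 0.016 m and horizontal distance between garden_pack and garden_charger below 0.01 m and z of garden_pack in the frame of garden_charger between 0.008 and 0.016 m); the robot touches nothing.
It fails at once if a pack or the torch is dropped or slammed into its charger (faster than 0.8 m/s within 60 mm of its floor) ((horizontal distance between torch and torch_charger below 0.03 m and z of torch in the frame of torch_charger below 0.06 m and linear speed of torch above 0.8 m/s) or (horizontal distance between compact_pack and compact_charger below 0.03 m and z of compact_pack in the frame of compact_charger below 0.06 m and linear speed of compact_pack above 0.8 m/s) or (horizontal distance between drill_pack and drill_charger below 0.03 m and z of drill_pack in the frame of drill_charger below 0.06 m and linear speed of drill_pack above 0.8 m/s) or (horizontal distance between garden_pack and garden_charger below 0.03 m and z of garden_pack in the frame of garden_charger below 0.06 m and linear speed of garden_pack above 0.8 m/s)).
It fails at once if the tin or the tape measure is pushed more than 40 mm away or the tin is tipped over (distance of any of open_tin, tape_measure from where it was at the start of the episode above 0.04 m or angle between open_tin's own z axis and vertical above 0.5 rad).
It also fails if it takes over 102 s, if anything falls off the work surface, if the arm or the gripper's body presses on something with over 40 N, if the wrist force passes 120 N, or if a joint passes its speed limit or range.

## Working session

There is one attempt and no reset: what is moved stays moved. The work goes in short steps, Python scripts to look and compute and a tool call to move; the robot and the scene stay as the last step left them, time stands still between calls to the robot, and variables do not carry over. Pictures are saved under pics/ and viewed, at most 14 in all, crops included, and the job is handed in when it is done.

Besides the shell and the picture viewer there is one more tool, called after "Request:" as a command line: name --argument value ..., lists and objects as JSON in quotes. jog_arm: Moves the arm, as the interface text tells. Its arguments: {"type":"object","properties":{"rows":{"type":"array","items":{"type":"object","properties":{"travel":{"type":"array","items":{"type":"number"}},"twist":{"type":"array","items":{"type":"number"}},"hand":{"type":"number"}}}},"squeeze":{"type":"number"}},"required":["rows"]}

```bash
ls; mkdir -p pics
python3 - <<'E'
from station import r, eyes
import cv2
o=r.get_obs();print(o)
for n in ("top","side"):
    cv2.imwrite(f"pics/{n}0.png",cv2.resize(eyes.grab_frame(n)[:,:,::-1],(800,600),interpolation=cv2.INTER_CUBIC))
    print(n,eyes.get_calibration(n))
E
```

```text
pics
{'t': 0.0, 'joint_pos': array([-1.25658090e+00,  3.51225951e-01,  1.65238706e+00,  1.60227960e-05,
        1.13909158e+00, -8.46185980e-02]), 'dq': array([ 0.00127392,  0.00011263, -0.00200381,  0.00069551,  0.00153138,
       -0.0008013 ]), 'tau': array([ 1.13871854e-03, -4.97317135e+01, -2.85250890e+01,  6.99410588e-02,
        2.57200026e-02, -9.87808039e-05]), 'eef_pos': array([ 213.50667213, -506.5161899 ,  218.12113493]), 'tool_rot': array([ 9.80182746e-01,  1.98094612e-01, -5.64574660e-05, -5.53141399e-04]), 'wrist_force': array([ 0.46508732,  0.22501986, -0.07255461]), 'moment': array([-0.02474369, -0.02724123, -0.03537078]), 'finger_force': 0.0, 'gripper_width': 93.04469399900685}
top {'K': array([[390.04352178,   0.        , 276.5034531 ],
       [  0.        , 390.04352178, 207.53113407],
       [  0.        ,   0.        ,   1.        ]]), 'rvec': array([ 2.17682337, -2.17733256,  0.07849902]), 'tvec': array([ 38.25050413, 521.87421462, 853.1229323 ])}
side {'K': array([[546.99952075,   0.        , 281.080078  ],
       [  0.        , 546.99952075, 226.11382508],
       [  0.        ,   0.        ,   1.        ]]), 'rvec': array([ 1.95103282,  0.04930736, -0.01321506]), 'tvec': array([-530.27796006,   26.28472257, 1401.08506082])}
```

View pics/top0.png

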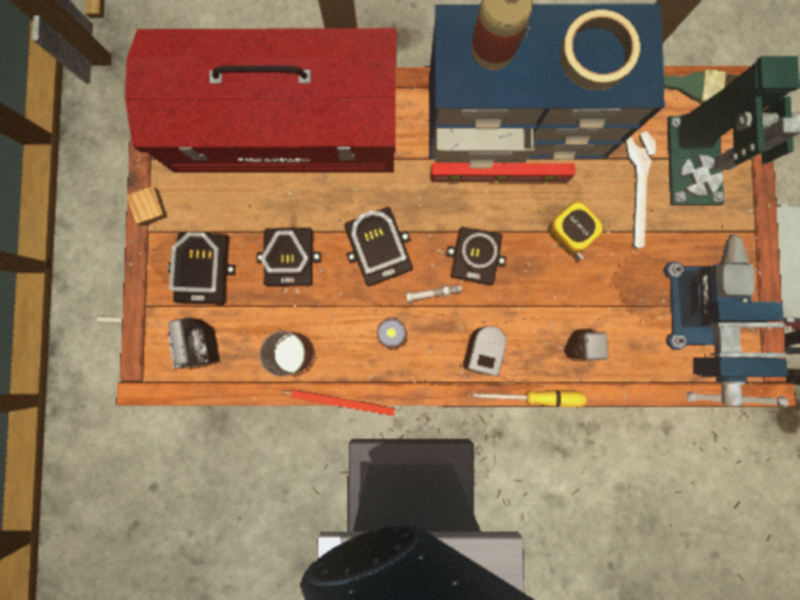

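View pics/side0.png

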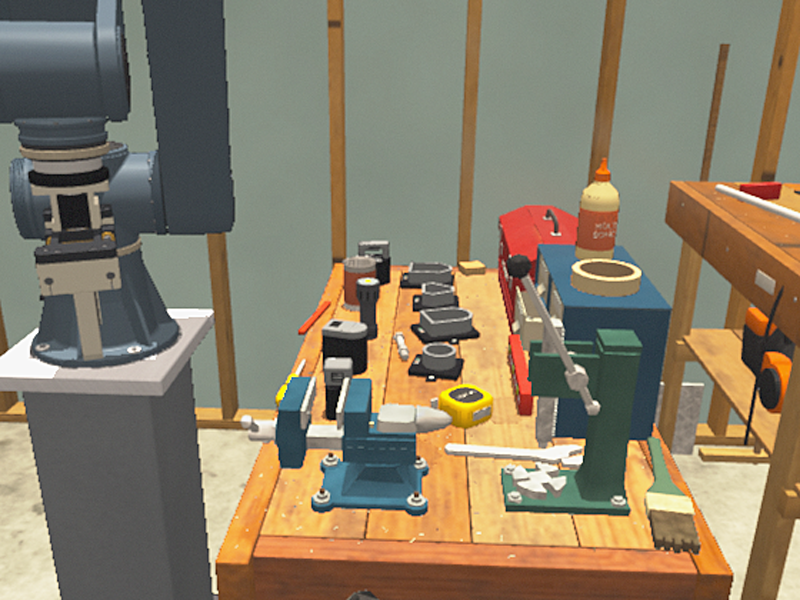

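The top view shows, at 800 px scale, the chargers garden (199,267), compact (287,257), drill (378,245) and torch (476,253). The items are garden pack (193,343), tin (287,352), torch (392,333), drill pack (485,350) and compact pack (588,345). Next, rough positions and the wrist camera geometry.

```bash
cat > h.py <<'E'
from station import r, eyes
import numpy as np, cv2
from scipy.spatial.transform import Rotation as R
def back(c,uv,z):
    Rm=cv2.Rodrigues(c["rvec"])[0]; t=c["tvec"]
    p=cv2.undistortPoints(np.array(uv,float).reshape(-1,1,2),c["K"],None).reshape(-1,2)
    d=np.c_[p,np.ones(len(p))]@Rm; o=-Rm.T@t
    return o+d*((z-o[2])/d[:,2])[:,None]
def proj(c,P): return cv2.projectPoints(np.array(P,float),c["rvec"],c["tvec"],c["K"],None)[0].reshape(-1,2)
def delta(target,yaw=None):
    """tool-axes travel and twist-z to reach world TCP target; yaw= wanted world angle of the tool y (mod 180)"""
    o=r.get_obs(); T=R.from_quat(o["tool_rot"]); m=T.as_matrix()
    out=m.T@(np.array(target)-o["eef_pos"])
    a=np.degrees(np.arctan2(m[1,1],m[0,1]))
    tw=None if yaw is None else -((yaw-a+90)%180-90)
    return out.round(1),tw,a
E
python3 - <<'E'
from h import *
c=eyes.get_calibration("top")
for n,u,z in [("gch",(199,267),38),("cch",(287,257),38),("dch",(378,245),38),("tch",(476,253),38),("gp",(193,343),60),("tin",(287,352),94),("torch",(392,333),106),("dp",(485,350),78),("cp",(588,345),84),("tape",(576,227),35)]:
    print(n,back(c,np.array([u])*.7,z).round()[0])
w=eyes.get_calibration("wrist");o=r.get_obs();Rm=cv2.Rodrigues(w["rvec"])[0];T=R.from_quat(o["tool_rot"]).as_matrix()
print(w["K"], "cam in tool",T.T@(-Rm.T@w["tvec"]-o["eef_pos"]), "cam axes in tool\n",T.T@Rm.T,"\ntool axes\n",T)
E
```

```text
gch [566. 342.  38.]
cch [582. 205.  38.]
dch [601.  64.  38.]
tch [588. -87.  38.]
gp [449. 339.  60.]
tin [437. 192.  94.]
torch [463.  42. 106.]
dp [439. -93.  78.]
cp [ 447. -241.   84.]
tape [ 629. -243.   35.]
[[303.14557337   0.         281.90743086]
 [  0.         303.14557337 203.71676683]
 [  0.           0.           1.        ]] cam in tool [  70.67588404   -1.07234689 -165.97336392] cam axes in tool
 [[-1.27295878e-04 -9.67324467e-01 -2.53541632e-01]
 [ 9.99999965e-01 -6.46997675e-05 -2.55225166e-04]
 [ 2.30481463e-04 -2.53541656e-01  9.67324442e-01]] 
tool axes
 [[ 9.21493703e-01  3.88393138e-01 -3.55943421e-04]
 [ 3.88393297e-01 -9.21493184e-01  9.79108543e-04]
 [ 5.22796026e-05 -1.04048840e-03 -9.99999457e-01]]
```

```bash
python3 -c "
from h import *
print(delta((520,-150,200),90))"
```

```text
(array([ 420.9, -209.5,   18.4]), np.float64(22.854565708073068), np.float64(-67.14543429192693))
```

Careful with the scale: shifts go in shares of 750 mm and turns go in shares of 45 degrees. That gives: 421 mm is 0.5613, -210 mm is -0.28, 22.85 degrees is 0.5078.

Request:
jog_arm --rows '[{"travel": [0.5613,-0.28,0.024],"twist": [0,0,0.5078],"hand": 93},{"travel": [0.5613,-0.28,0.024],"twist": [0,0,0.5078],"hand": 93},{"travel": [0.5613,-0.28,0.024],"twist": [0,0,0.5078],"hand": 93},{"travel": [0.5613,-0.28,0.024],"twist": [0,0,0.5078],"hand": 93},{"travel": [0.5613,-0.28,0.024],"twist": [0,0,0.5078],"hand": 93},{"travel": [0.5613,-0.28,0.024],"twist": [0,0,0.5078],"hand": 93},{"travel": [0.5613,-0.28,0.024],"twist": [0,0,0.5078],"hand": 93},{"travel": [0.5613,-0.28,0.024],"twist": [0,0,0.5078],"hand": 93},{"travel": [0.5613,-0.28,0.024],"twist": [0,0,0.5078],"hand": 93},{"travel": [0.5613,-0.28,0.024],"twist": [0,0,0.5078],"hand": 93}]'

```text
t: 1.1
eef_pos: [521.5, -146.9, 200.2]
tool_rot: [1.0, 0.001, -0.0, -0.0]
wrist_force: [0.6, 0.2, -0.3]
gripper_width: 92.7
finger_force: 0.0
```

Request:
jog_arm --rows '[{"travel": [0,0,0],"twist": [0,0,0],"hand": 93},{"travel": [0,0,0],"twist": [0,0,0],"hand": 93}]'

```text
t: 1.3
eef_pos: [519.8, -149.6, 200.2]
tool_rot: [1.0, 0.001, -0.0, -0.0]
wrist_force: [0.1, 0.2, -0.1]
gripper_width: 92.9
finger_force: 0.0
```

```bash
cat >> h.py <<'E'
import pickle
def shot(name):
    o=r.get_obs(); c=eyes.get_calibration("wrist"); im=eyes.grab_frame("wrist")[:,:,::-1]
    pickle.dump((c,im),open(f"pics/{name}.pkl","wb"))
    print("t",o["t"],"pos",o["eef_pos"].round(1),"quat",o["tool_rot"].round(4),"dq",abs(o["dq"]).max().round(3))
    cv2.imwrite(f"pics/{name}.png",cv2.resize(im,(800,600),interpolation=cv2.INTER_CUBIC))
    return c,im
E
python3 -c "
from h import *
shot('w1')"
```

```text
t 1.3 pos [ 519.8 -149.6  200.2] quat [ 1.e+00  6.e-04 -4.e-04 -1.e-04] dq 0.031
```

View pics/w1.png

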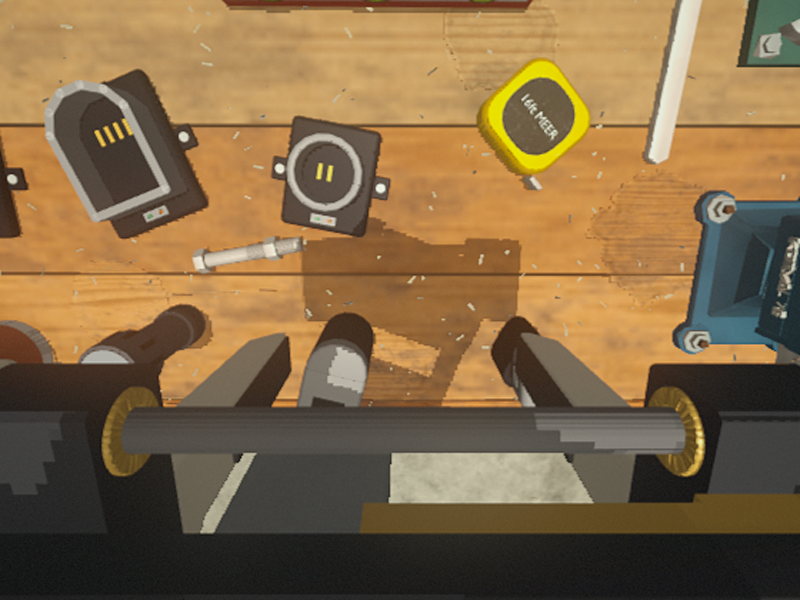

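The wrist view shows the drill charger well around (105,150) with its lamp strip at (155,215), so its back points up and to the left. The torch charger well is at (325,172) and the tape measure at (535,115). The gripper hides the lower half, so I'll take the packs from further back.

To row units: -150 mm is -0.2, -50 mm is -0.0667.

Request:
jog_arm --rows '[{"travel": [-0.2,-0.0667,0],"twist": [0,0,0],"hand": 93},{"travel": [-0.2,-0.0667,0],"twist": [0,0,0],"hand": 93},{"travel": [-0.2,-0.0667,0],"twist": [0,0,0],"hand": 93},{"travel": [-0.2,-0.0667,0],"twist": [0,0,0],"hand": 93},{"travel": [-0.2,-0.0667,0],"twist": [0,0,0],"hand": 93},{"travel": [-0.2,-0.0667,0],"twist": [0,0,0],"hand": 93}]'

```text
t: 1.95
eef_pos: [370.9, -100.8, 201.1]
tool_rot: [1.0, -0.001, 0.001, 0.0]
wrist_force: [0.9, -0.1, -0.1]
gripper_width: 93.1
finger_force: 0.0
```

```bash
python3 -c "
from h import *
shot('w2')"
```

```text
t 1.95 pos [ 370.9 -100.8  201.1] quat [ 1.e+00 -6.e-04  7.e-04  3.e-04] dq 0.022
```

To row units: -310 mm is -0.4133.

Request:
jog_arm --rows '[{"travel": [0,-0.4133,0],"twist": [0,0,0],"hand": 93},{"travel": [0,-0.4133,0],"twist": [0,0,0],"hand": 93},{"travel": [0,-0.4133,0],"twist": [0,0,0],"hand": 93},{"travel": [0,-0.4133,0],"twist": [0,0,0],"hand": 93},{"travel": [0,-0.4133,0],"twist": [0,0,0],"hand": 93},{"travel": [0,-0.4133,0],"twist": [0,0,0],"hand": 93},{"travel": [0,-0.4133,0],"twist": [0,0,0],"hand": 93},{"travel": [0,-0.4133,0],"twist": [0,0,0],"hand": 93},{"travel": [0,-0.4133,0],"twist": [0,0,0],"hand": 93}]'

```text
t: 2.9
eef_pos: [370.4, 209.5, 200.3]
tool_rot: [1.0, -0.0, -0.0, 0.0]
wrist_force: [0.1, -0.7, -0.4]
gripper_width: 93.0
finger_force: 0.0
```

```bash
python3 -c "
from h import *
shot('w3')"
```

```text
t 2.9 pos [370.4 209.5 200.3] quat [ 1.e+00 -1.e-04 -3.e-04  3.e-04] dq 0.022
```

To row units: 150 mm is 0.2.

Request:
jog_arm --rows '[{"travel": [0.2,0,0],"twist": [0,0,0],"hand": 93},{"travel": [0.2,0,0],"twist": [0,0,0],"hand": 93},{"travel": [0.2,0,0],"twist": [0,0,0],"hand": 93},{"travel": [0.2,0,0],"twist": [0,0,0],"hand": 93},{"travel": [0.2,0,0],"twist": [0,0,0],"hand": 93},{"travel": [0.2,0,0],"twist": [0,0,0],"hand": 93}]'

```text
t: 3.55
eef_pos: [519.2, 209.2, 200.6]
tool_rot: [1.0, -0.001, -0.0, 0.0]
wrist_force: [1.2, 1.1, -0.2]
gripper_width: 93.2
finger_force: 0.0
```

```bash
python3 -c "
from h import *
shot('w4')"
```

```text
t 3.55 pos [519.2 209.2 200.6] quat [ 1.e+00 -6.e-04 -4.e-04  1.e-04] dq 0.014
```

View pics/w2.png

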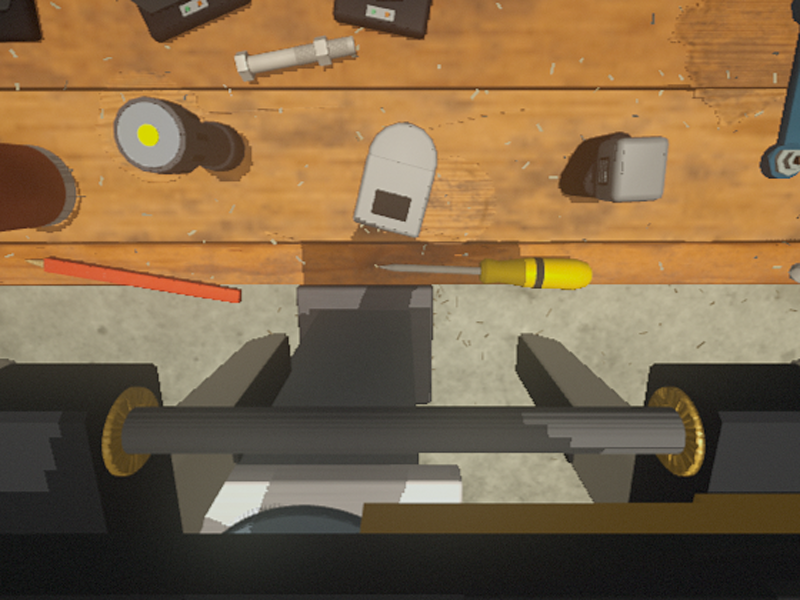

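View pics/w3.png

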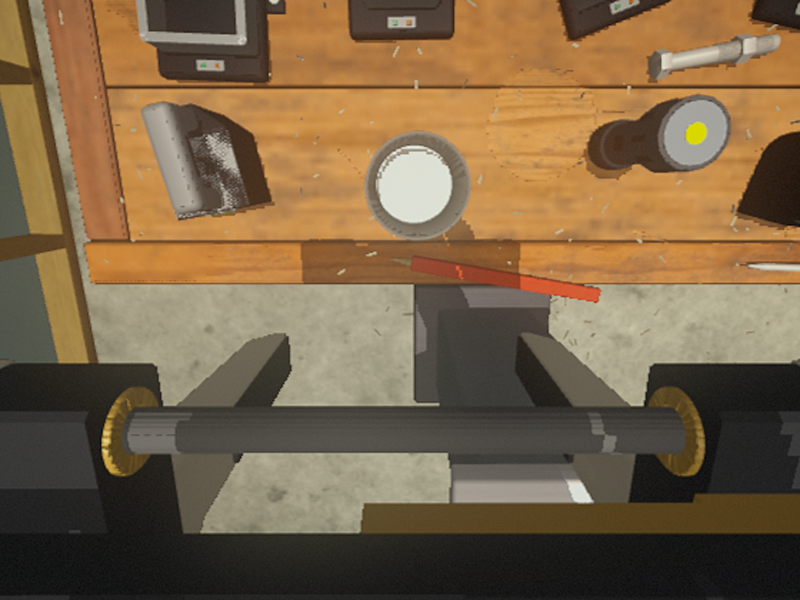

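View pics/w4.png

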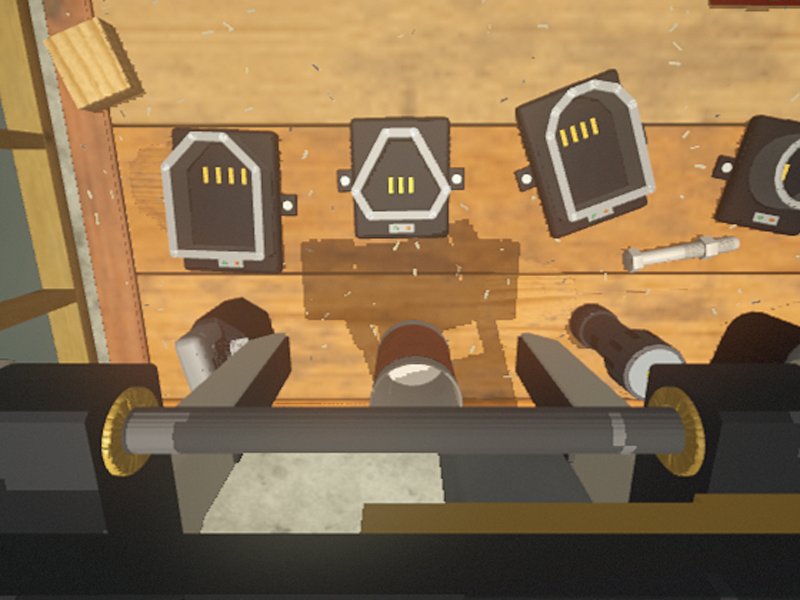

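Views w2–w4 show:
- **Torch:** lens centre at w2 (148,135).
- **Drill pack:** (398,180) in w2, half-round end up and gauge at the near end.
- **Compact pack:** head at (640,168) in w2.
- **Garden pack:** bar from (155,105) to (190,212) in w3.
- **Chargers in w4:** garden (215,195), compact (402,175) and drill (600,150), all with their lamps on the near side.

Next I'll fit the known outlines.

```bash
cat > fit.py <<'E'
from h import *
from scipy.optimize import least_squares
from scipy.spatial import cKDTree
def dens(P,n=40): 
    P=np.array(P,float); return np.concatenate([np.linspace(a,b,n,endpoint=False) for a,b in zip(P,np.roll(P,-1,0))])
def D(l,w):  # half-round at +x
    a=np.linspace(-np.pi/2,np.pi/2,30); h=w/2
    return dens([(-l/2,-h)]+[(l/2-h+h*np.cos(t),h*np.sin(t)) for t in a]+[(-l/2,h)],12)
def G(l,w,c): x,y=l/2,w/2; return dens([(-x,-y),(x-c,-y),(x,-y+c),(x,y-c),(x-c,y),(-x,y)])
def circ(rad): a=np.linspace(0,2*np.pi,200); return rad*np.c_[np.cos(a),np.sin(a)]
def rect(l,w): return G(l,w,.01)
def tri(off=0): # pack section: corner at +26, flat at -18.5, 48 wide; rounded, offset
    # corners rounded radius rr: side lines at 18.5 from origin (equilateral)
    s=18.5; d=26.; rr=d-s; rr=(2*s-d)/1. # centre of arc at d-rr, apothem s = (d-rr)/2+rr
    cs=[(d-rr)*np.array([np.cos(t),np.sin(t)]) for t in (0,2.0944,4.18879)]
    P=[]
    for k,cc in enumerate(cs):
        for a in np.linspace(-np.pi/3,np.pi/3,8)+k*2.0944: P.append(cc+(rr+off)*np.array([np.cos(a),np.sin(a)]))
    return dens(P,10)
def tf(p,C): c,s=np.cos(p[2]),np.sin(p[2]); return C@np.array([[c,s],[-s,c]])+p[:2]
def fit(pts,C,p0):
    f=lambda p:cKDTree(tf(p,C)).query(pts)[0]
    b=None
    for dy in (-.3,0,.3):
        q=least_squares(f,np.array(p0)+[0,0,dy],loss="soft_l1",f_scale=1.5,diff_step=1e-4,x_scale=[1,1,.03])
        if b is None or q.cost<b.cost:b=q
    return b.x,np.sqrt(np.mean(np.minimum(b.fun,9)**2))
def mask(im,box,lo,sat=45,hi=256):
    x0,y0,x1,y1=[int(v*.7) for v in box]; h=cv2.cvtColor(im,cv2.COLOR_BGR2HSV)
    m=np.zeros(im.shape[:2],np.uint8); s=h[y0:y1,x0:x1]; m[y0:y1,x0:x1]=((s[...,1]<sat)&(s[...,2]>=lo)&(s[...,2]<hi))*255
    n,l,st,_=cv2.connectedComponentsWithStats(m); k=1+np.argmax(st[1:,4]); return ((l==k)*255).astype(np.uint8)
def load(n): return pickle.load(open(f"pics/{n}.pkl","rb"))
def area(m): v=np.argwhere(m>0)[:,::-1]; return v
def edge(m): return max(cv2.findContours(m,cv2.RETR_EXTERNAL,cv2.CHAIN_APPROX_NONE)[0],key=cv2.contourArea).reshape(-1,2)
def overlay(im,c,crop,items,out=None):
    S=6; x0,y0,x1,y1=[int(v*.7) for v in crop]; b=cv2.resize(im[y0:y1,x0:x1],None,fx=S,fy=S,interpolation=cv2.INTER_CUBIC)
    for p,C,z in items:
        q=proj(c,np.c_[tf(p,C),np.full(len(C),z)]); q=((q+.5-[x0,y0])*S).astype(int)
        cv2.polylines(b,[q.reshape(-1,1,2)],True,(0,255,0),1)
    return cv2.resize(b,(400,300),interpolation=cv2.INTER_AREA)
E
cat > m1.py <<'E'
from fit import *
jobs=[("gch","w4",(150,115,285,275),150,G(86,66,18+2),38,(566,342,0),area),
("cch","w4",(335,115,465,228),150,tri(7),38,(582,205,0),area),
("dch","w4",(515,70,665,225),150,D(84,60),38,(601,64,.3),area),
("dch","w1",(40,70,180,230),150,D(84,60),38,(601,64,.3),area),
("tch","w1",(280,125,370,220),150,circ(25),38,(588,-87,0),area),
("torch","w2",(105,90,195,180),110,circ(21),106,(463,42,0),edge),
("torch","w3",(650,90,735,180),110,circ(21),106,(463,42,0),edge),
("drill","w2",(345,115,445,240),130,D(70,46),78,(439,-93,-.2),edge),
("comp","w2",(605,130,675,205),125,rect(40,34),84,(447,-241,0),edge),
("gard","w3",(135,95,210,222),110,rect(66,20),92,(449,339,.2),edge)]
tiles=[]
for n,w,box,lo,C,z,p0,g in jobs:
    c,im=load(w); m=mask(im,box,lo); uv=g(m); P=back(c,uv+(0.0),z)[:,:2]
    p,rm=fit(P,C,p0); print(n,w,"px",int((m>0).sum()),p[:2].round(1),np.degrees(p[2]).round(1),"rms",rm.round(2))
    it=[(p,C,z)]
    if n[-2:]=="ch" :it=[(p,C,z)]
    b=(box[0]-20,max(0,box[1]-20),box[2]+20,box[3]+20); tiles.append(overlay(im,c,b,it))
mk=lambda t:np.vstack([np.hstack(t[:2]),np.hstack(t[2:4])])
cv2.imwrite("pics/o1.png",mk([tiles[i] for i in(0,1,2,4)])); cv2.imwrite("pics/o2.png",mk([tiles[i] for i in(5,7,8,9)]))
E
python3 m1.py
```

```text
gch w4 px 1614 [574.5 351.8] -2.4 rms 2.23
cch w4 px 1283 [587.9 212.4] 0.7 rms 2.36
dch w4 px 1644 [610.3  70.2] 21.1 rms 2.31
dch w1 px 1446 [610.6  69.9] 20.8 rms 1.95
tch w1 px 726 [593.4 -90.3] 17.1 rms 1.46
torch w2 px 1433 [462.8  45. ] 16.1 rms 3.48
torch w3 px 1541 [463.7  44.8] -19.7 rms 2.79
drill w2 px 2861 [440.8 -96.1] -13.3 rms 2.02
comp w2 px 1447 [ 446.2 -249. ] 0.8 rms 2.1
gard w3 px 1505 [451.2 350.7] 11.6 rms 1.89
```

View pics/o1.png

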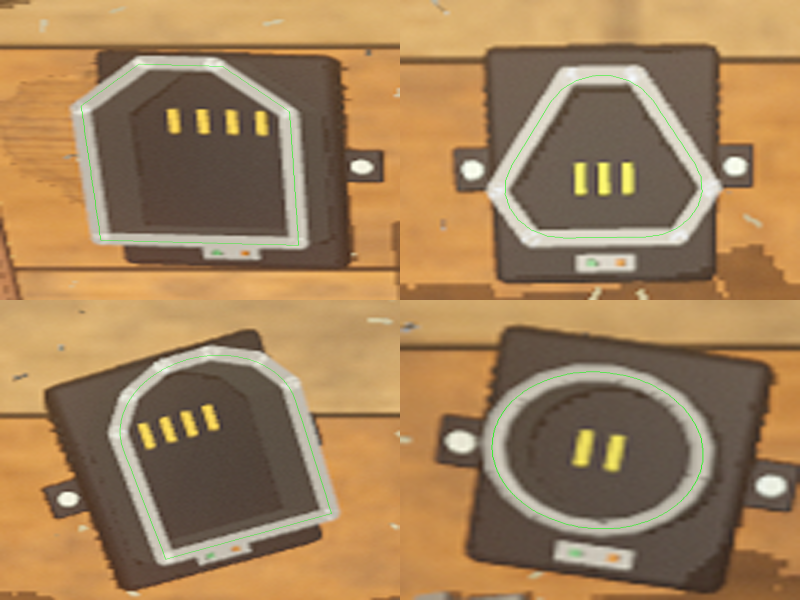

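View pics/o2.png

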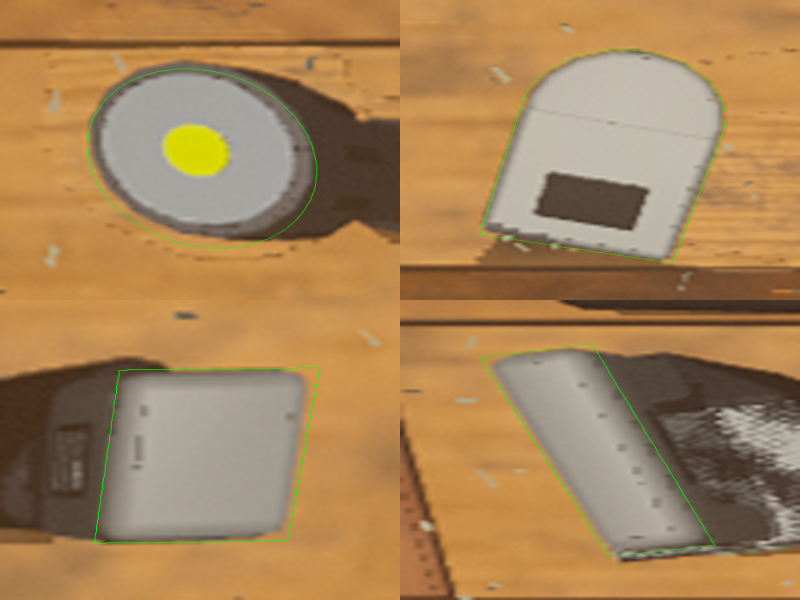

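Charger fits lie on the collars. The compact and garden pack orientations are still ambiguous, so I'll overlay both hypotheses for their bodies.

```bash
cat > m2.py <<'E'
from fit import *
c2,i2=load("w2");c3,i3=load("w3");c4,i4=load("w4");c1,i1=load("w1")
for c,i,b in((c2,i2,(105,90,195,180)),(c3,i3,(650,90,735,180))):
    x0,y0,x1,y1=[int(v*.7) for v in b];h=cv2.cvtColor(i,cv2.COLOR_BGR2HSV)[y0:y1,x0:x1]
    m=((h[...,1]>180)&(h[...,0]>24)&(h[...,0]<40)&(h[...,2]>120)); q=np.argwhere(m).mean(0)[::-1]+[x0,y0]
    print("lens",m.sum(),back(c,[q],106).round(1))
def ov(im,c,crop,items):
    x0,y0,x1,y1=[int(v*.7) for v in crop];S=400/(x1-x0);b=cv2.resize(im[y0:y1,x0:x1],None,fx=S,fy=S,interpolation=cv2.INTER_CUBIC)
    b=np.clip(b.astype(float)*1.5,0,255).astype(np.uint8)
    for p,C,z,col in items:
        q=proj(c,np.c_[tf(p,C),np.full(len(C),z)]);q=((q+.5-[x0,y0])*S).astype(int);cv2.polylines(b,[q.reshape(-1,1,2)],True,col,1)
    return cv2.copyMakeBorder(b,0,max(0,300-len(b)),0,0,cv2.BORDER_CONSTANT)[:300]
cp=np.array([446,-247,.014]); gp=np.array([451.2,350.7,np.radians(11.6)]); f=[0,0,np.pi]
g,rd=(0,255,0),(0,0,255); Cc=tri(0);Cg=G(72,52,18)
A=[x for z in(0,52) for x in((cp,Cc,z,g),(cp+f,Cc,z,rd))]
B=[x for z in(0,56) for x in((gp,Cg,z,g),(gp+f,Cg,z,rd))]
cv2.imwrite("pics/o3.png",np.vstack([np.hstack([ov(i2,c2,(530,100,690,220),A),ov(i1,c1,(450,300,560,380),A)]),np.hstack([ov(i3,c3,(120,80,290,230),B),ov(i4,c4,(150,280,310,400),B)])]))
E
python3 m2.py
```

```text
lens 165 [[465.1  45.6 106. ]]
lens 165 [[465.   44.9 106. ]]
```

View pics/o3.png

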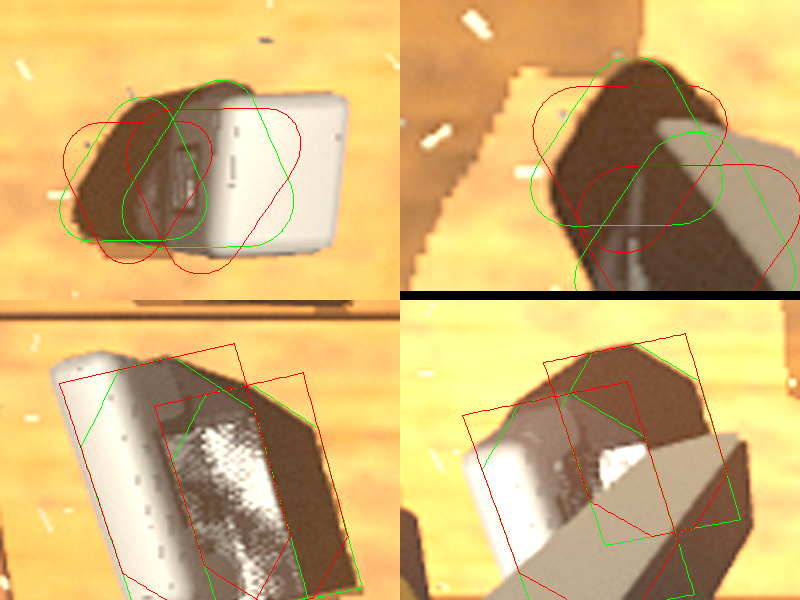

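In both views the green outlines (corner or cut corners toward +x) match. The compact pack still looks a little off, so I'll refine the poses by silhouette IoU.

```bash
cat > m3.py <<'E'
from fit import *
from scipy.optimize import minimize
def sil(c,p,parts,shape,S=4):
    m=np.zeros((shape[0]*S,shape[1]*S),np.uint8)
    for C,z0,z1 in parts:
        q=np.concatenate([proj(c,np.c_[tf(p,C),np.full(len(C),z)]) for z in(z0,z1)])
        cv2.fillPoly(m,[cv2.convexHull(((q+.5)*S).astype(np.int32))],255)
    return cv2.resize(m,shape[::-1],interpolation=cv2.INTER_AREA).astype(float)/255
def run(n,w,box,parts,p0,vth):
    c,im=load(w);x0,y0,x1,y1=[int(v*.7) for v in box]
    h=cv2.cvtColor(im,cv2.COLOR_BGR2HSV); m=np.zeros(im.shape[:2]); s=h[y0:y1,x0:x1]
    mm=(((s[...,1]<70)|(s[...,2]<vth))*255).astype(np.uint8)
    k=np.ones((3,3),np.uint8); mm=cv2.morphologyEx(cv2.morphologyEx(mm,cv2.MORPH_OPEN,k),cv2.MORPH_CLOSE,np.ones((7,7)))
    _,l,st,_=cv2.connectedComponentsWithStats(mm); m[y0:y1,x0:x1]=(l==1+np.argmax(st[1:,4]))
    f=lambda p:abs(sil(c,[p[0],p[1],p[2]/50],parts,im.shape[:2])-m)[y0:y1,x0:x1].sum()
    best=min((minimize(f,[p0[0],p0[1],(p0[2]+d)*50],method="Nelder-Mead",options=dict(initial_simplex=None,xatol=.05,fatol=.3)) for d in(-.15,0,.15)),key=lambda q:q.fun)
    p=best.x;p=[p[0],p[1],p[2]/50];print(n,w,np.round(p[:2],1),np.degrees(p[2]).round(1),"mismatch px",best.fun.round(0),"of",m.sum())
    b=im[y0:y1,x0:x1].copy();e=cv2.resize(b,(400,300),interpolation=cv2.INTER_CUBIC)
    for M,col in((m,(255,0,0)),(sil(c,p,parts,im.shape[:2]),(0,255,0))):
        t=cv2.resize((M[y0:y1,x0:x1]*255).astype(np.uint8),(400,300));cs,_=cv2.findContours((t>127).astype(np.uint8),cv2.RETR_EXTERNAL,cv2.CHAIN_APPROX_NONE);cv2.drawContours(e,cs,-1,col,1)
    return e
T=[run("comp","w2",(540,110,690,220),[(tri(0),0,52),(rect(40,34),52,84)],(446,-247,0),85),
run("gard","w3",(125,85,290,232),[(G(72,52,18),0,56),(rect(66,20),74,92)],(451,350,.2),85),
run("drill","w2",(340,110,450,245),[(D(70,46),0,78)],(441,-96,-.23),85),
run("tin","w3",(350,120,480,245),[(circ(33),0,94)],(437,192,0),110)]
cv2.imwrite("pics/o4.png",np.vstack([np.hstack(T[:2]),np.hstack(T[2:])]))
E
python3 m3.py
```

```text
comp w2 [ 446.  -248.7] -7.8 mismatch px 466.0 of 2782.0
gard w3 [450.3 349.8] 11.1 mismatch px 634.0 of 4773.0
drill w2 [440.3 -96.1] -14.3 mismatch px 538.0 of 3107.0
tin w3 [434.1 202.1] -8.7 mismatch px 280.0 of 4391.0
```

View pics/o4.png

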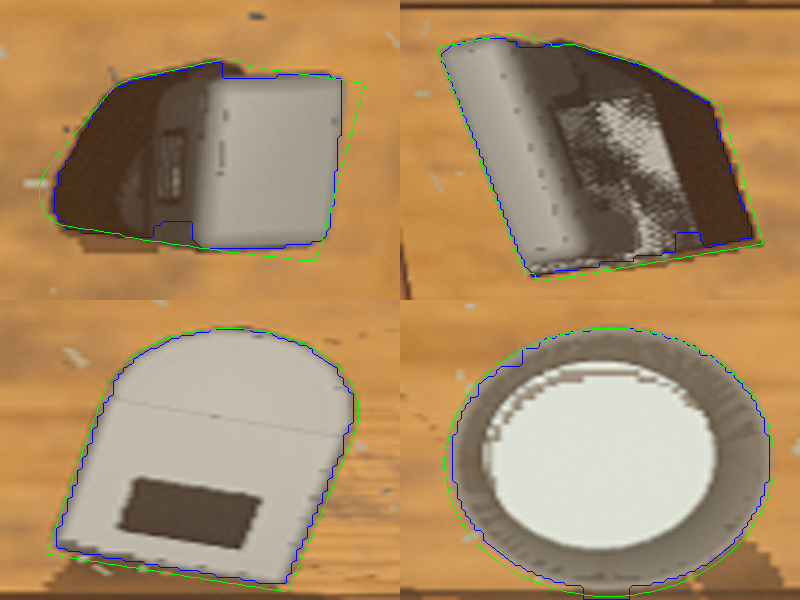

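To row units: 306 mm is 0.408, -79.5 mm is -0.106, 13.8 degrees is 0.3067.

Request:
jog_arm --rows '[{"travel": [-0.106,0.408,0],"twist": [0,0,0.3067],"hand": 85},{"travel": [-0.106,0.408,0],"twist": [0,0,0.3067],"hand": 85},{"travel": [-0.106,0.408,0],"twist": [0,0,0.3067],"hand": 85},{"travel": [-0.106,0.408,0],"twist": [0,0,0.3067],"hand": 85},{"travel": [-0.106,0.408,0],"twist": [0,0,0.3067],"hand": 85},{"travel": [-0.106,0.408,0],"twist": [0,0,0.3067],"hand": 85},{"travel": [-0.106,0.408,0],"twist": [0,0,0.3067],"hand": 85},{"travel": [-0.106,0.408,0],"twist": [0,0,0.3067],"hand": 85},{"travel": [-0.106,0.408,0.0667],"twist": [0,0,0.3067],"hand": 85},{"travel": [-0.106,0.408,0.12],"twist": [0,0,0.3067],"hand": 85}]'

```text
t: 4.6
eef_pos: [440.5, -94.8, 110.0]
tool_rot: [0.993, -0.12, 0.001, 0.0]
wrist_force: [0.3, -0.3, 0.2]
gripper_width: 84.8
finger_force: 0.0
```

```bash
python3 -c "
from h import *
print(delta((440.5,-96,40),90-13.8),r.get_obs()['joint_pos'].round(2))"
```

```text
(array([ 0.2,  1.2, 70. ]), np.float64(0.029197819272667402), np.float64(-103.77080218072732)) [-0.32  0.33  2.    0.    0.81  1.5 ]
```

To row units: 70 mm is 0.0933, 40 mm is 0.0533.

Request:
jog_arm --rows '[{"travel": [0,0,0.0533],"twist": [0,0,0],"hand": 85},{"travel": [0,0,0.0933],"twist": [0,0,0],"hand": 85},{"travel": [0,0,0.0933],"twist": [0,0,0],"hand": 85},{"travel": [0,0,0.0933],"twist": [0,0,0],"hand": 30},{"travel": [0,0,0.0933],"twist": [0,0,0],"hand": 30},{"travel": [0,0,0.0933],"twist": [0,0,0],"hand": 30},{"travel": [0,0,0.0933],"twist": [0,0,0],"hand": 30},{"travel": [0,0,0.0933],"twist": [0,0,0],"hand": 30},{"travel": [0,0,0.0933],"twist": [0,0,0],"hand": 30},{"travel": [0,0,0.0933],"twist": [0,0,0],"hand": 30}]' --squeeze 40

```text
t: 5.6
eef_pos: [440.8, -96.0, 41.1]
tool_rot: [0.993, -0.12, 0.0, 0.0]
wrist_force: [-1.6, -0.3, 7.5]
gripper_width: 46.0
finger_force: 40.0
```

To row units: -130 mm is -0.1733, -90 mm is -0.12.

Request:
jog_arm --rows '[{"travel": [0,0,-0.0533],"twist": [0,0,0],"hand": 30},{"travel": [0,0,-0.12],"twist": [0,0,0],"hand": 30},{"travel": [0,0,-0.1733],"twist": [0,0,0],"hand": 30},{"travel": [0,0,-0.1733],"twist": [0,0,0],"hand": 30}]'

```text
t: 6.0
eef_pos: [442.6, -96.4, 174.9]
tool_rot: [0.993, -0.12, 0.004, 0.001]
wrist_force: [0.5, -0.1, -4.8]
gripper_width: 45.9
finger_force: 40.0
```

```bash
python3 -c "
from h import *
print(delta((610.5,70,160),90+21))"
```

```text
(array([ 123.3, -201.7,   15.7]), np.float64(-34.800950681470454), np.float64(-103.80095068147048))
```

To row units: -201.7 mm is -0.2689, 125.5 mm is 0.1673, -34.8 degrees is -0.7733.

Request:
jog_arm --rows '[{"travel": [0.1673,-0.2689,0],"twist": [0,0,-0.7733],"hand": 30},{"travel": [0.1673,-0.2689,0],"twist": [0,0,-0.7733],"hand": 30},{"travel": [0.1673,-0.2689,0],"twist": [0,0,-0.7733],"hand": 30},{"travel": [0.1673,-0.2689,0],"twist": [0,0,-0.7733],"hand": 30},{"travel": [0.1673,-0.2689,0],"twist": [0,0,-0.7733],"hand": 30},{"travel": [0.1673,-0.2689,0],"twist": [0,0,-0.7733],"hand": 30},{"travel": [0.1673,-0.2689,0],"twist": [0,0,-0.7733],"hand": 30},{"travel": [0.1673,-0.2689,0.04],"twist": [0,0,-0.7733],"hand": 30},{"travel": [0.1673,-0.2689,0.08],"twist": [0,0,-0.7733],"hand": 30},{"travel": [0.1673,-0.2689,0.08],"twist": [0,0,-0.7733],"hand": 30}]'

```text
t: 7.0
eef_pos: [607.0, 69.0, 106.2]
tool_rot: [0.983, 0.182, -0.004, -0.001]
wrist_force: [-0.6, -0.2, -4.0]
gripper_width: 45.8
finger_force: 40.0
```

```bash
python3 -c "
from h import *
print(delta((610.5,70,52),90+21))
shot('w5')"
```

```text
(array([ 4.1,  0.5, 54.2]), np.float64(-0.07729393678664565), np.float64(-69.07729393678665))
t 7.0 pos [607.   69.  106.2] quat [ 9.834e-01  1.816e-01 -4.300e-03 -6.000e-04] dq 0.068
```

View pics/w5.png

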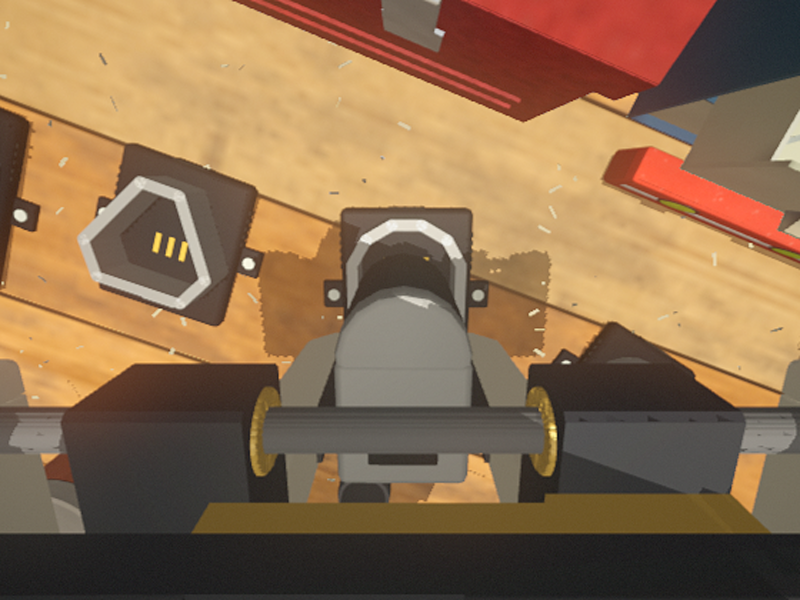

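The drill pack hangs over its charger at (402,340), lined up with the collar, and the toolbox is clear. Lower slowly.

To row units: 24 mm is 0.032, 20 mm is 0.0267.

Request:
jog_arm --rows '[{"travel": [0,0,0.0133],"twist": [0,0,0],"hand": 30},{"travel": [0,0,0.0267],"twist": [0,0,0],"hand": 30},{"travel": [0,0,0.032],"twist": [0,0,0],"hand": 30},{"travel": [0,0,0.032],"twist": [0,0,0],"hand": 30},{"travel": [0,0,0.032],"twist": [0,0,0],"hand": 30}]'

```text
t: 7.55
eef_pos: [610.7, 70.2, 86.9]
tool_rot: [0.983, 0.182, 0.0, 0.0]
wrist_force: [0.3, 0.5, -3.7]
gripper_width: 46.0
finger_force: 40.0
```

```bash
python3 -c "
from h import *
print(delta((610.5,70,53),90+21))
from fit import *
o=r.get_obs();c,im=shot('w6');p=[*o['eef_pos'][:2],np.radians(21)];z=o['eef_pos'][2]-40
print('collar fit');m=mask(im,(320,190,490,330),150);print(fit(back(c,area(m),38)[:,:2],D(84,60),(610,70,.36)))
g=(0,255,0);im=im.copy()
for pp,C,zz,col in((p,D(70,46),z+78,g),([610.5,70,.366],D(84,60),38,(0,0,255)),([610.5,70,.366],D(78,54),12,(255,0,0))):
    cv2.polylines(im,[proj(c,np.c_[tf(pp,C),np.full(len(C),zz)]).astype(int).reshape(-1,1,2)],True,col,1)
cv2.imwrite('pics/o6.png',cv2.resize(im[120:350,180:400],(800,600)))"
```

```text
(array([-0.2,  0.1, 33.9]), np.float64(-0.0005590035374893887), np.float64(-69.00055900353748))
t 7.55 pos [610.7  70.2  86.9] quat [9.833e-01 1.822e-01 2.000e-04 0.000e+00] dq 0.006
collar fit
(array([613.46783777,  66.24150372,   0.76849578]), np.float64(1.8914897130222164))
```

View pics/o6.png

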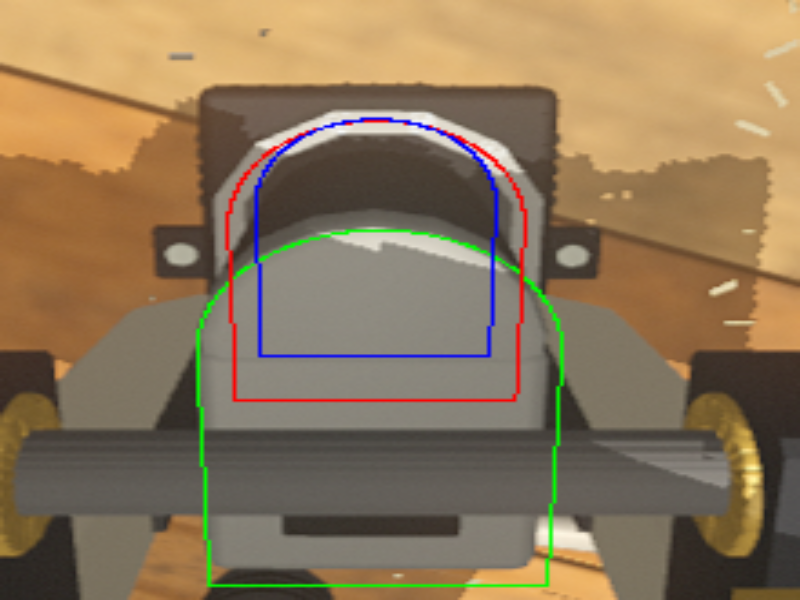

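The overlay agrees within about 2 mm: predicted pack width and centre at column 381, collar rim at row 122. Lowering home.

To row units: 33 mm is 0.044, 32 mm is 0.0427.

Request:
jog_arm --rows '[{"travel": [-0.0013,0,0.0107],"twist": [0,0,0],"hand": 30},{"travel": [-0.0013,0,0.0187],"twist": [0,0,0],"hand": 30},{"travel": [-0.0013,0,0.0267],"twist": [0,0,0],"hand": 30},{"travel": [-0.0013,0,0.0333],"twist": [0,0,0],"hand": 30},{"travel": [-0.0013,0,0.0387],"twist": [0,0,0],"hand": 30},{"travel": [-0.0013,0,0.0427],"twist": [0,0,0],"hand": 30},{"travel": [-0.0013,0,0.044],"twist": [0,0,0],"hand": 30},{"travel": [-0.0013,0,0.044],"twist": [0,0,0],"hand": 30},{"travel": [-0.0013,0,0.044],"twist": [0,0,0],"hand": 30}]'

```text
t: 8.5
eef_pos: [609.7, 69.8, 53.8]
tool_rot: [0.983, 0.182, 0.0, 0.0]
wrist_force: [-0.1, -0.4, -4.8]
gripper_width: 45.9
finger_force: 40.0
```

To row units: -110 mm is -0.1467, -60 mm is -0.08.

Request:
jog_arm --rows '[{"travel": [0,0,0.0009],"twist": [0,0,0],"hand": 30},{"travel": [0,0,0.0009],"twist": [0,0,0],"hand": 54},{"travel": [0,0,0.0009],"twist": [0,0,0],"hand": 70},{"travel": [0,0,0.0009],"twist": [0,0,0],"hand": 70},{"travel": [0,0,0.0009],"twist": [0,0,0],"hand": 70},{"travel": [0,0,-0.0267],"twist": [0,0,0],"hand": 70},{"travel": [0,0,-0.08],"twist": [0,0,0],"hand": 70},{"travel": [0,0,-0.1467],"twist": [0,0,0],"hand": 70},{"travel": [0,0,-0.1467],"twist": [0,0,0],"hand": 70},{"travel": [0,0,-0.1467],"twist": [0,0,0],"hand": 70}]'

```text
t: 9.5
eef_pos: [610.0, 69.8, 164.7]
tool_rot: [0.983, 0.182, 0.001, 0.0]
wrist_force: [0.0, -0.4, -0.2]
gripper_width: 69.9
finger_force: 0.0
```

```bash
python3 -c "
from h import *
print(delta((465,45.2,165),90+0))
from fit import *
c,im=shot('w7')
cv2.imwrite('pics/w7c.png',cv2.resize(im[100:350,180:400],(800,600)))"
```

```text
(array([-144.2,  -29. ,   -0.7]), np.float64(21.00168505658837), np.float64(-68.99831494341164))
t 9.5 pos [610.   69.8 164.7] quat [9.833e-01 1.823e-01 1.200e-03 2.000e-04] dq 0.041
```

View pics/w7c.png

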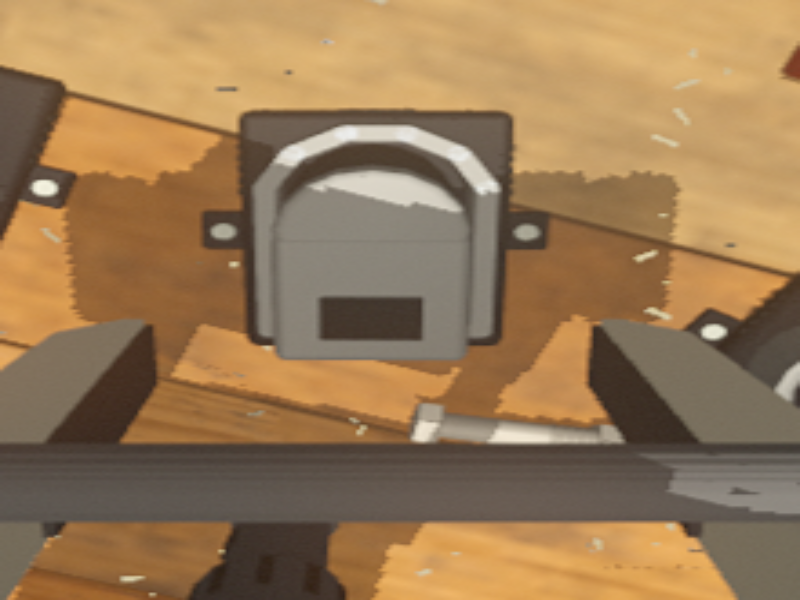

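The drill pack sits square inside its collar, with even gaps at columns 275 and 468. Next, the torch.

To row units: -144.2 mm is -0.1923, 93 mm is 0.124, 21 degrees is 0.4667.

Request:
jog_arm --rows '[{"travel": [-0.1923,-0.0387,0],"twist": [0,0,0.4667],"hand": 75},{"travel": [-0.1923,-0.0387,0],"twist": [0,0,0.4667],"hand": 75},{"travel": [-0.1923,-0.0387,0],"twist": [0,0,0.4667],"hand": 75},{"travel": [-0.1923,-0.0387,0],"twist": [0,0,0.4667],"hand": 75},{"travel": [-0.1923,-0.0387,0],"twist": [0,0,0.4667],"hand": 75},{"travel": [-0.1923,-0.0387,0],"twist": [0,0,0.4667],"hand": 75},{"travel": [-0.1923,-0.0387,0.04],"twist": [0,0,0.4667],"hand": 75},{"travel": [-0.1923,-0.0387,0.08],"twist": [0,0,0.4667],"hand": 75},{"travel": [-0.1923,-0.0387,0.124],"twist": [0,0,0.4667],"hand": 75},{"travel": [-0.1923,-0.0387,0.124],"twist": [0,0,0.4667],"hand": 75}]'

```text
t: 10.55
eef_pos: [463.1, 45.3, 67.3]
tool_rot: [1.0, 0.0, -0.003, -0.0]
wrist_force: [0.6, -0.4, 0.9]
gripper_width: 74.6
finger_force: 0.0
```

Request:
jog_arm --rows '[{"travel": [0,0,0],"twist": [0,0,0],"hand": 30},{"travel": [0,0,0],"twist": [0,0,0],"hand": 30},{"travel": [0,0,0],"twist": [0,0,0],"hand": 30},{"travel": [0,0,0],"twist": [0,0,0],"hand": 30},{"travel": [0,0,0],"twist": [0,0,0],"hand": 30},{"travel": [0,0,0],"twist": [0,0,0],"hand": 30},{"travel": [0,0,0],"twist": [0,0,0],"hand": 30}]' --squeeze 25

```text
t: 11.25
eef_pos: [465.1, 45.1, 71.3]
tool_rot: [1.0, 0.0, 0.001, 0.0]
wrist_force: [0.2, -1.1, 7.1]
gripper_width: 41.2
finger_force: 25.0
```

```bash
python3 -c "
from h import *
print(r.get_obs()['eef_pos'],delta((593.4,-90.3,170),90))"
```

```text
[465.11180967  45.12533121  71.27768832] (array([128.4, 135.4, -98.5]), np.float64(0.0014698341042276297), np.float64(-89.99853016589574))
```

To row units: 135.4 mm is 0.1805, -100 mm is -0.1333.

Request:
jog_arm --rows '[{"travel": [0,0,-0.04],"twist": [0,0,0],"hand": 30},{"travel": [0,0,-0.0933],"twist": [0,0,0],"hand": 30},{"travel": [0.04,0.04,-0.1333],"twist": [0,0,0],"hand": 30},{"travel": [0.1711,0.1805,-0.1333],"twist": [0,0,0],"hand": 30},{"travel": [0.1711,0.1805,-0.1333],"twist": [0,0,0],"hand": 30},{"travel": [0.1711,0.1805,-0.1333],"twist": [0,0,0],"hand": 30},{"travel": [0.1711,0.1805,-0.1333],"twist": [0,0,0],"hand": 30},{"travel": [0.1711,0.1805,-0.1067],"twist": [0,0,0],"hand": 30},{"travel": [0.1711,0.1805,-0.0733],"twist": [0,0,0],"hand": 30},{"travel": [0.1711,0.1805,-0.0733],"twist": [0,0,0],"hand": 30}]'

```text
t: 12.25
eef_pos: [590.5, -89.4, 122.5]
tool_rot: [1.0, 0.0, -0.003, -0.001]
wrist_force: [-1.2, 0.1, -2.0]
gripper_width: 41.4
finger_force: 25.0
```

```bash
python3 -c "
from fit import *
c,im=shot('w8');o=r.get_obs()
print(delta((593.4,-90.3,83.5),90),o['wrist_force'],o['gripper_width'])
h=cv2.cvtColor(im,cv2.COLOR_BGR2HSV);m=((h[...,1]>180)&(h[...,0]>24)&(h[...,0]<40)&(h[...,2]>120)).astype(np.uint8)
n,l,st,ce=cv2.connectedComponentsWithStats(m)
for s,q in zip(st[1:],ce[1:]):
    if s[4]>60: print(s,back(c,[q],o['eef_pos'][2]-71.3+106).round(1))
for wh in ((465,45),):
    print(proj(c,[[*o['eef_pos'][:2],o['eef_pos'][2]+34.7]]))
"
```

```text
t 12.25 pos [590.5 -89.4 122.5] quat [ 1.0e+00  0.0e+00 -3.1e-03 -8.0e-04] dq 0.053
(array([ 2. ,  0.7, 41. ]), np.float64(0.01034321732583976), np.float64(-89.98965678267419)) [ 0.35255791  0.84776958 -2.3256014 ] 41.73225240444632
[416  56  24   4  68] [[ 686.1 -145.   159.2]]
[ 427  113   87   89 2141] [[ 647.8 -167.5  159.2]]
[270 267  24  17 345] [[592.1 -88.1 159.2]]
[[284.93556092 276.60694009]]
```

To row units: 42 mm is 0.056, 41.5 mm is 0.0553.

Request:
jog_arm --rows '[{"travel": [0,0,0],"twist": [0,0,0],"hand": 30},{"travel": [0,0,0.0107],"twist": [0,0,0],"hand": 30},{"travel": [0,0,0.02],"twist": [0,0,0],"hand": 30},{"travel": [0,0,0.0293],"twist": [0,0,0],"hand": 30},{"travel": [0,0,0.0373],"twist": [0,0,0],"hand": 30},{"travel": [0,0,0.0453],"twist": [0,0,0],"hand": 30},{"travel": [0,0,0.052],"twist": [0,0,0],"hand": 30},{"travel": [0,0,0.0553],"twist": [0,0,0],"hand": 30},{"travel": [0,0,0.056],"twist": [0,0,0],"hand": 30},{"travel": [0,0,0.056],"twist": [0,0,0],"hand": 30}]'

```text
t: 13.3
eef_pos: [592.9, -90.3, 83.7]
tool_rot: [1.0, -0.0, 0.0, 0.0]
wrist_force: [-0.1, -1.2, -1.9]
gripper_width: 41.6
finger_force: 25.0
```

To row units: -100 mm is -0.1333, -60 mm is -0.08.

Request:
jog_arm --rows '[{"travel": [0,0,0.0005],"twist": [0,0,0],"hand": 30},{"travel": [0,0,0.0005],"twist": [0,0,0],"hand": 50},{"travel": [0,0,0.0005],"twist": [0,0,0],"hand": 70},{"travel": [0,0,0.0005],"twist": [0,0,0],"hand": 70},{"travel": [0,0,0.0005],"twist": [0,0,0],"hand": 70},{"travel": [0,0,-0.0267],"twist": [0,0,0],"hand": 70},{"travel": [0,0,-0.08],"twist": [0,0,0],"hand": 70},{"travel": [0,0,-0.1333],"twist": [0,0,0],"hand": 70},{"travel": [0,0,-0.1333],"twist": [0,0,0],"hand": 70},{"travel": [0,0,-0.1333],"twist": [0,0,0],"hand": 70}]'

```text
t: 14.3
eef_pos: [593.0, -90.3, 184.1]
tool_rot: [1.0, -0.0, 0.001, 0.0]
wrist_force: [-1.0, 0.4, -0.0]
gripper_width: 69.9
finger_force: 0.0
```

```bash
python3 -c "
from fit import *
c,im=shot('w9');o=r.get_obs()
h=cv2.cvtColor(im,cv2.COLOR_BGR2HSV);m=((h[...,1]>180)&(h[...,0]>24)&(h[...,0]<40)&(h[...,2]>120)).astype(np.uint8)
n,l,st,ce=cv2.connectedComponentsWithStats(m)
for s,q in zip(st[1:],ce[1:]):
    if s[4]>60: print(s,back(c,[q],118).round(1))
print(o['eef_pos'],delta((450.7,350.3,184),90+11.3))
"
```

```text
t 14.3 pos [593.  -90.3 184.1] quat [ 1.e+00 -0.e+00  7.e-04  2.e-04] dq 0.034
[ 398  119   70   72 1402] [[ 641.6 -203.1  118. ]]
[277 209  13  13 135] [[592.9 -89.9 118. ]]
[592.43003976 -90.15238561 182.91858771] (array([-141.7, -440.4,   -0.9]), np.float64(-11.301598596150313), np.float64(-90.0015985961503))
```

To row units: -440.6 mm is -0.5875, -142 mm is -0.1893, -11.3 degrees is -0.2511.

Request:
jog_arm --rows '[{"travel": [-0.1893,-0.5875,0],"twist": [0,0,-0.2511],"hand": 60},{"travel": [-0.1893,-0.5875,0],"twist": [0,0,-0.2511],"hand": 60},{"travel": [-0.1893,-0.5875,0],"twist": [0,0,-0.2511],"hand": 60},{"travel": [-0.1893,-0.5875,0],"twist": [0,0,-0.2511],"hand": 60},{"travel": [-0.1893,-0.5875,0],"twist": [0,0,-0.2511],"hand": 60},{"travel": [-0.1893,-0.5875,0],"twist": [0,0,-0.2511],"hand": 60},{"travel": [-0.1893,-0.5875,0],"twist": [0,0,-0.2511],"hand": 60},{"travel": [-0.1893,-0.5875,0],"twist": [0,0,-0.2511],"hand": 60},{"travel": [-0.1893,-0.5875,0],"twist": [0,0,-0.2511],"hand": 60},{"travel": [-0.1893,-0.5875,0],"twist": [0,0,-0.2511],"hand": 60}]'

```text
t: 15.35
eef_pos: [448.5, 353.6, 181.9]
tool_rot: [0.995, 0.1, -0.001, 0.0]
wrist_force: [0.2, 0.2, 0.4]
gripper_width: 60.3
finger_force: 0.0
```

To row units: 80 mm is 0.1067, 50 mm is 0.0667.

Request:
jog_arm --rows '[{"travel": [0,0,0.0267],"twist": [0,0,0],"hand": 60},{"travel": [0,0,0.0667],"twist": [0,0,0],"hand": 60},{"travel": [0,0,0.1067],"twist": [0,0,0],"hand": 60},{"travel": [0,0,0.1067],"twist": [0,0,0],"hand": 60},{"travel": [0,0,0.1067],"twist": [0,0,0],"hand": 60}]'

```text
t: 15.85
eef_pos: [450.7, 349.9, 103.3]
tool_rot: [0.995, 0.098, -0.001, 0.0]
wrist_force: [0.6, 0.7, -0.6]
gripper_width: 59.8
finger_force: 0.0
```

```bash
python3 -c "
from h import *
print(r.get_obs()['eef_pos'],delta((450.7,350.3,64),90+11.3))"
```

```text
[450.73011748 349.85888227 103.33151013] (array([ 0.1, -0.5, 39.3]), np.float64(-0.020210254267055916), np.float64(-78.72021025426704))
```

To row units: 39.3 mm is 0.0524, 20 mm is 0.0267.

Request:
jog_arm --rows '[{"travel": [0,0,0.0267],"twist": [0,0,0],"hand": 60},{"travel": [0,0,0.0524],"twist": [0,0,0],"hand": 60},{"travel": [0,0,0.0524],"twist": [0,0,0],"hand": 60},{"travel": [0,0,0.0524],"twist": [0,0,0],"hand": 5},{"travel": [0,0,0.0524],"twist": [0,0,0],"hand": 5},{"travel": [0,0,0.0524],"twist": [0,0,0],"hand": 5},{"travel": [0,0,0.0524],"twist": [0,0,0],"hand": 5},{"travel": [0,0,0.0524],"twist": [0,0,0],"hand": 5},{"travel": [0,0,0.0524],"twist": [0,0,0],"hand": 5},{"travel": [0,0,0.0524],"twist": [0,0,0],"hand": 5}]' --squeeze 55

```text
t: 16.85
eef_pos: [451.0, 350.6, 64.5]
tool_rot: [0.995, 0.098, 0.0, -0.0]
wrist_force: [-0.1, 3.0, 1.5]
gripper_width: 19.5
finger_force: 55.0
```

```bash
python3 -c "
from h import *
print(r.get_obs()['eef_pos'],delta((574.5,351.8,164),90-2.4))"
```

```text
[450.98804641 350.5655732   64.51790599] (array([121.4,  22.9, -99.4]), np.float64(13.694173881106963), np.float64(-78.70582611889301))
```

To row units: 121.5 mm is 0.162, 22.9 mm is 0.0305, 13.7 degrees is 0.3044.

Request:
jog_arm --rows '[{"travel": [0,0,-0.0267],"twist": [0,0,0],"hand": 5},{"travel": [0,0,-0.0667],"twist": [0,0,0],"hand": 5},{"travel": [0,0,-0.0933],"twist": [0,0,0],"hand": 5},{"travel": [0.0533,0.0107,-0.0933],"twist": [0,0,0.1333],"hand": 5},{"travel": [0.1067,0.02,-0.0933],"twist": [0,0,0.3044],"hand": 5},{"travel": [0.1467,0.0267,-0.0933],"twist": [0,0,0.3044],"hand": 5},{"travel": [0.162,0.0305,-0.0933],"twist": [0,0,0.3044],"hand": 5},{"travel": [0.162,0.0305,-0.0667],"twist": [0,0,0.3044],"hand": 5},{"travel": [0.162,0.0305,-0.06],"twist": [0,0,0.3044],"hand": 5},{"travel": [0.162,0.0305,-0.06],"twist": [0,0,0.3044],"hand": 5}]'

```text
t: 17.85
eef_pos: [573.1, 351.1, 107.4]
tool_rot: [1.0, -0.021, -0.002, 0.001]
wrist_force: [-0.5, -0.9, -7.4]
gripper_width: 19.5
finger_force: 55.0
```

```bash
python3 -c "
from fit import *
c,im=shot('w10');o=r.get_obs()
print(o['eef_pos'],o['wrist_force'],o['tool_rot'],delta((574.5,351.8,77),90-2.4))
p=[*o['eef_pos'][:2],np.radians(-2.4)];z=o['eef_pos'][2]-64.5
q=proj(c,np.c_[tf(p,rect(66,20)),np.full(160 if 0 else len(rect(66,20)),z+92)])
print('pred bar',q.min(0),q.max(0))
cv2.imwrite('pics/w10c.png',im)
"
```

```text
t 17.85 pos [573.1 351.1 107.4] quat [ 0.9998 -0.0209 -0.0019  0.0011] dq 0.029
[573.7288686  351.50753781 108.63141413] [-0.1268767  -0.34590711 -7.77488342] [ 9.99782334e-01 -2.08357140e-02 -9.45771554e-04  5.13055953e-04] (array([ 0.8, -0.4, 31.6]), np.float64(0.012285942930702731), np.float64(-92.38771405706932))
pred bar [262.4177288  205.21875413] [305.14919508 326.7818549 ]
```

To row units: 15 mm is 0.02, 13 mm is 0.0173.

Request:
jog_arm --rows '[{"travel": [0,0,0.0067],"twist": [0,0,0],"hand": 5},{"travel": [0,0,0.012],"twist": [0,0,0],"hand": 5},{"travel": [0,0,0.0173],"twist": [0,0,0],"hand": 5},{"travel": [0,0,0.02],"twist": [0,0,0],"hand": 5},{"travel": [0,0,0.02],"twist": [0,0,0],"hand": 5}]'

```text
t: 18.4
eef_pos: [574.4, 351.6, 93.8]
tool_rot: [1.0, -0.021, -0.0, 0.0]
wrist_force: [2.1, -0.5, -8.5]
gripper_width: 19.7
finger_force: 55.0
```

To row units: 16.5 mm is 0.022, 15 mm is 0.02.

Request:
jog_arm --rows '[{"travel": [0,0,0.0053],"twist": [0,0,0],"hand": 5},{"travel": [0,0,0.0107],"twist": [0,0,0],"hand": 5},{"travel": [0,0,0.016],"twist": [0,0,0],"hand": 5},{"travel": [0,0,0.02],"twist": [0,0,0],"hand": 5},{"travel": [0,0,0.022],"twist": [0,0,0],"hand": 5},{"travel": [0,0,0.022],"twist": [0,0,0],"hand": 5},{"travel": [0,0,0.022],"twist": [0,0,0],"hand": 5}]'

```text
t: 19.1
eef_pos: [574.5, 351.7, 77.8]
tool_rot: [1.0, -0.021, -0.0, 0.0]
wrist_force: [0.8, 0.0, -7.5]
gripper_width: 19.6
finger_force: 55.0
```

To row units: -100 mm is -0.1333, -50 mm is -0.0667.

Request:
jog_arm --rows '[{"travel": [0,0,0.0013],"twist": [0,0,0],"hand": 5},{"travel": [0,0,0.0013],"twist": [0,0,0],"hand": 5},{"travel": [0,0,0.0013],"twist": [0,0,0],"hand": 25},{"travel": [0,0,0.0013],"twist": [0,0,0],"hand": 45},{"travel": [0,0,0.0013],"twist": [0,0,0],"hand": 45},{"travel": [0,0,0.0013],"twist": [0,0,0],"hand": 45},{"travel": [0,0,-0.02],"twist": [0,0,0],"hand": 45},{"travel": [0,0,-0.0667],"twist": [0,0,0],"hand": 45},{"travel": [0,0,-0.1333],"twist": [0,0,0],"hand": 60},{"travel": [0,0,-0.1333],"twist": [0,0,0],"hand": 60}]'

```text
t: 20.1
eef_pos: [577.3, 353.2, 186.4]
tool_rot: [1.0, -0.021, 0.005, -0.003]
wrist_force: [0.8, 0.3, 0.2]
gripper_width: 56.3
finger_force: 0.0
```

```bash
python3 -c "
from fit import *
c,im=shot('w11');o=r.get_obs()
print(o['eef_pos'],delta((446,-248.5,177),90-6.5))
m=mask(im,(300,200,500,420),110)
P=back(c,edge(m),104)[:,:2];print((m>0).sum(),fit(P,rect(66,20),(574,352,-.04)))
"
```

```text
t 20.1 pos [577.3 353.2 186.4] quat [ 0.9998 -0.0209  0.0053 -0.0029] dq 0.084
[576.08310694 352.59073064 182.75814124] (array([-104.8,  606. ,    2.8]), np.float64(4.1026950952816605), np.float64(-92.39730490471837))
1421 (array([ 5.90363339e+02,  3.53511279e+02, -2.98142202e-01]), np.float64(7.361173785448459))
```

To row units: 605.1 mm is 0.8068, -103.2 mm is -0.1376, 4.1 degrees is 0.0911.

Request:
jog_arm --rows '[{"travel": [-0.1376,0.8068,0],"twist": [0,0,0.0911],"hand": 70},{"travel": [-0.1376,0.8068,0],"twist": [0,0,0.0911],"hand": 70},{"travel": [-0.1376,0.8068,0],"twist": [0,0,0.0911],"hand": 70},{"travel": [-0.1376,0.8068,0],"twist": [0,0,0.0911],"hand": 70},{"travel": [-0.1376,0.8068,0],"twist": [0,0,0.0911],"hand": 70},{"travel": [-0.1376,0.8068,0],"twist": [0,0,0.0911],"hand": 70},{"travel": [-0.1376,0.8068,0],"twist": [0,0,0.0911],"hand": 70},{"travel": [-0.1376,0.8068,0],"twist": [0,0,0.0911],"hand": 70},{"travel": [-0.1376,0.8068,0],"twist": [0,0,0.0911],"hand": 70},{"travel": [-0.1376,0.8068,0],"twist": [0,0,0.0911],"hand": 70}]'

```text
t: 21.15
eef_pos: [468.8, -138.9, 177.8]
tool_rot: [0.998, -0.057, -0.0, -0.0]
wrist_force: [1.7, -0.7, 0.4]
gripper_width: 70.0
finger_force: 0.0
```

Request:
jog_arm --rows '[{"travel": [0,0,0],"twist": [0,0,0],"hand": 70}]'

```text
t: 21.25
eef_pos: [468.5, -141.7, 177.7]
tool_rot: [0.998, -0.059, -0.0, 0.0]
wrist_force: [0.7, 1.1, -0.5]
gripper_width: 70.0
finger_force: 0.0
```

```bash
python3 -c "
from fit import *
print(r.get_obs()['eef_pos'],delta((446,-248.5,110),90-6.5))
"
```

```text
[ 468.4807675  -141.6666401   177.73219708] (array([ -9.6, 108.7,  67.8]), np.float64(-0.3017111702120019), np.float64(-96.801711170212))
```

To row units: 117 mm is 0.156, -80 mm is -0.1067.

Request:
jog_arm --rows '[{"travel": [-0.1067,0.156,0],"twist": [0,0,0],"hand": 70},{"travel": [-0.1067,0.156,0],"twist": [0,0,0],"hand": 70},{"travel": [-0.1067,0.156,0],"twist": [0,0,0],"hand": 70},{"travel": [-0.1067,0.156,0],"twist": [0,0,0],"hand": 70},{"travel": [-0.1067,0.156,0],"twist": [0,0,0],"hand": 70},{"travel": [-0.1067,0.156,0],"twist": [0,0,0],"hand": 70}]'

```text
t: 21.85
eef_pos: [377.7, -243.5, 177.7]
tool_rot: [0.998, -0.056, -0.0, -0.0]
wrist_force: [0.5, -0.7, 0.3]
gripper_width: 70.0
finger_force: 0.0
```

```bash
cat > m4.py <<'E'
from fit import *
c,im=shot('w12');o=r.get_obs()
q=proj(c,[[446,-248.5,84]])[0]/.7
m=mask(im,(q[0]-60,q[1]-60,q[0]+60,q[1]+60),120)
P=back(c,edge(m),84)[:,:2]; print((m>0).sum(), "minAreaRect",cv2.minAreaRect(P.astype(np.float32)))
p,e=fit(P,rect(40,34),(446,-248.5,-.1));print(p,np.degrees(p[2]),e)
print(delta((p[0],p[1],110),90+np.degrees(p[2])))
b=im.copy()
for C,z,col in((rect(40,34),84,(0,255,0)),(tri(0),52,(0,0,255))):
    cv2.polylines(b,[proj(c,np.c_[tf(p,C),np.full(len(C),z)]).astype(int).reshape(-1,1,2)],True,col,1)
x,y=(q*.7).astype(int);cv2.imwrite('pics/o12.png',cv2.resize(b[max(0,y-60):y+60,x-80:x+80],(800,600)))
E
python3 m4.py
```

```text
t 21.85 pos [ 377.7 -243.5  177.7] quat [ 9.984e-01 -5.620e-02 -1.000e-04 -2.000e-04] dq 0.011
1726 minAreaRect ((446.2079162597656, -250.43533325195312), (37.45756149291992, 31.638214111328125), 2.189176082611084)
[ 4.45986751e+02 -2.50504500e+02  4.78561281e-02] 2.741954163440406 1.8769978109766021
(array([68.6, -0.5, 67.7]), np.float64(-9.151534370232184), np.float64(-96.40958020679177))
```

```bash
sed -n '1,/^T=/p' m3.py | grep -v '^T=' > sil.py
python3 - <<'E'
from sil import *
c,im=load('w12');q=proj(c,[[446,-249,60]])[0]/.7
h=cv2.cvtColor(im,cv2.COLOR_BGR2HSV);x,y=(q*.7).astype(int)
print(q, "V percentiles",np.percentile(h[y-40:y+40,x-40:x+40,2],[5,15,30,50,70]))
for v in(45,55,65,75,90):
    run("comp %d"%v,"w12",(q[0]-75,q[1]-65,q[0]+75,q[1]+65),[(tri(0),0,52),(rect(40,34),52,84)],(446,-249.5,0),v)
E
```

```text
[401.33105485 180.00030591] V percentiles [122. 147. 180. 193. 198.]
comp 45 w12 [ 445.6 -250.4] 0.0 mismatch px 395.0 of 1886.0
comp 55 w12 [ 445.6 -250.4] 0.0 mismatch px 395.0 of 1886.0
comp 65 w12 [ 445.6 -250.4] 0.0 mismatch px 395.0 of 1886.0
comp 75 w12 [ 445.6 -250.4] 0.0 mismatch px 395.0 of 1886.0
comp 90 w12 [ 445.6 -250.4] 0.0 mismatch px 395.0 of 1886.0
```

To row units: 68.6 mm is 0.0915, 67.7 mm is 0.0903, -7.5 degrees is -0.1667.

Request:
jog_arm --rows '[{"travel": [0.0915,-0.0007,0],"twist": [0,0,-0.1667],"hand": 65},{"travel": [0.0915,-0.0007,0],"twist": [0,0,-0.1667],"hand": 65},{"travel": [0.0915,-0.0007,0.0267],"twist": [0,0,-0.1667],"hand": 65},{"travel": [0.0915,-0.0007,0.0667],"twist": [0,0,-0.1667],"hand": 65},{"travel": [0.0915,-0.0007,0.0903],"twist": [0,0,-0.1667],"hand": 65},{"travel": [0.0915,-0.0007,0.0903],"twist": [0,0,-0.1667],"hand": 65},{"travel": [0.0915,-0.0007,0.0903],"twist": [0,0,-0.1667],"hand": 65}]'

```text
t: 22.6
eef_pos: [446.0, -251.0, 110.5]
tool_rot: [1.0, 0.009, -0.0, -0.0]
wrist_force: [-0.1, -0.4, 0.7]
gripper_width: 64.9
finger_force: 0.0
```

```bash
python3 -c "
from fit import *
print(r.get_obs()['eef_pos'],delta((446,-250.4,58),91))
"
```

```text
[ 445.96110396 -251.048386    110.51492694] (array([ 0.1, -0.6, 52.5]), np.float64(0.07427059128735891), np.float64(-88.92572940871264))
```

To row units: 52.5 mm is 0.07, 45 mm is 0.06.

Request:
jog_arm --rows '[{"travel": [0,-0.0008,0.0333],"twist": [0,0,0],"hand": 65},{"travel": [0,-0.0008,0.06],"twist": [0,0,0],"hand": 65},{"travel": [0,-0.0008,0.07],"twist": [0,0,0],"hand": 65},{"travel": [0,-0.0008,0.07],"twist": [0,0,0],"hand": 45},{"travel": [0,-0.0008,0.07],"twist": [0,0,0],"hand": 20},{"travel": [0,-0.0008,0.07],"twist": [0,0,0],"hand": 20},{"travel": [0,-0.0008,0.07],"twist": [0,0,0],"hand": 20},{"travel": [0,-0.0008,0.07],"twist": [0,0,0],"hand": 20},{"travel": [0,-0.0008,0.07],"twist": [0,0,0],"hand": 20},{"travel": [0,-0.0008,0.07],"twist": [0,0,0],"hand": 20}]' --squeeze 40

```text
t: 23.6
eef_pos: [445.7, -251.3, 58.2]
tool_rot: [1.0, 0.009, 0.0, 0.0]
wrist_force: [-1.2, 1.0, 5.9]
gripper_width: 33.4
finger_force: 39.8
```

To row units: -140 mm is -0.1867, -110 mm is -0.1467.

Request:
jog_arm --rows '[{"travel": [0,0,-0.04],"twist": [0,0,0],"hand": 20},{"travel": [0,0,-0.0933],"twist": [0,0,0],"hand": 20},{"travel": [0,0,-0.1467],"twist": [0,0,0],"hand": 20},{"travel": [0,0,-0.1867],"twist": [0,0,0],"hand": 20},{"travel": [0,0,-0.1867],"twist": [0,0,0],"hand": 20},{"travel": [0,0,-0.1867],"twist": [0,0,0],"hand": 20}]'

```text
t: 24.2
eef_pos: [445.0, -250.9, 197.0]
tool_rot: [1.0, 0.009, -0.0, -0.0]
wrist_force: [0.7, 0.7, -3.4]
gripper_width: 33.7
finger_force: 39.8
```

```bash
python3 -c "
from fit import *
print(r.get_obs()['eef_pos'],delta((587.9,212.4,198),90.7))
"
```

```text
[ 444.98066651 -250.8649992   197.00093896] (array([ 151. , -460.7,   -0.9]), np.float64(0.29846721018452627), np.float64(-89.00153278981547))
```

To row units: -460.8 mm is -0.6144, 150 mm is 0.2, 0.3 degrees is 0.0067.

Request:
jog_arm --rows '[{"travel": [0.2,-0.6144,0],"twist": [0,0,0.0067],"hand": 20},{"travel": [0.2,-0.6144,0],"twist": [0,0,0.0067],"hand": 20},{"travel": [0.2,-0.6144,0],"twist": [0,0,0.0067],"hand": 20},{"travel": [0.2,-0.6144,0],"twist": [0,0,0.0067],"hand": 20},{"travel": [0.2,-0.6144,0],"twist": [0,0,0.0067],"hand": 20},{"travel": [0.2,-0.6144,0],"twist": [0,0,0.0067],"hand": 20},{"travel": [0.2,-0.6144,0],"twist": [0,0,0.0067],"hand": 20},{"travel": [0.2,-0.6144,0],"twist": [0,0,0.0067],"hand": 20},{"travel": [0.2,-0.6144,0],"twist": [0,0,0.0067],"hand": 20},{"travel": [0.2,-0.6144,0],"twist": [0,0,0.0067],"hand": 20}]'

```text
t: 25.2
eef_pos: [586.6, 215.1, 194.7]
tool_rot: [1.0, 0.007, -0.002, 0.0]
wrist_force: [0.5, -1.2, -1.9]
gripper_width: 33.6
finger_force: 39.8
```

Request:
jog_arm --rows '[{"travel": [0,0,0],"twist": [0,0,0],"hand": 20},{"travel": [0,0,0],"twist": [0,0,0],"hand": 20},{"travel": [0,0,0],"twist": [0,0,0],"hand": 20}]'

```text
t: 25.5
eef_pos: [586.6, 211.2, 196.2]
tool_rot: [1.0, 0.006, -0.001, 0.0]
wrist_force: [-0.1, -0.4, -2.4]
gripper_width: 34.0
finger_force: 39.8
```

```bash
python3 -c "
from fit import *
print(r.get_obs()['eef_pos'],delta((587.9,212.4,103),90.7))
"
```

```text
[586.59500803 211.1795645  196.2035798 ] (array([ 1.5, -1.3, 93.2]), np.float64(-0.03933473907852658), np.float64(-89.33933473907854))
```

To row units: 93 mm is 0.124, 80 mm is 0.1067.

Request:
jog_arm --rows '[{"travel": [0.0013,-0.0013,0.0333],"twist": [0,0,0],"hand": 20},{"travel": [0.0013,-0.0013,0.0733],"twist": [0,0,0],"hand": 20},{"travel": [0.0013,-0.0013,0.1067],"twist": [0,0,0],"hand": 20},{"travel": [0.0013,-0.0013,0.124],"twist": [0,0,0],"hand": 20},{"travel": [0.0013,-0.0013,0.124],"twist": [0,0,0],"hand": 20},{"travel": [0.0013,-0.0013,0.124],"twist": [0,0,0],"hand": 20}]'

```text
t: 26.1
eef_pos: [588.8, 212.9, 105.6]
tool_rot: [1.0, 0.006, 0.0, -0.0]
wrist_force: [0.4, 0.1, -2.5]
gripper_width: 33.6
finger_force: 39.8
```

```bash
python3 -c "
from fit import *
print(r.get_obs()['eef_pos'],delta((587.9,212.4,71),90.7))
c,im=shot('w13')
for lo in (140,160):
    m=mask(im,(280,150,520,330),lo);print((m>0).sum())
"
```

```text
[588.76208132 212.90822115 105.57048048] (array([-0.9,  0.5, 34.6]), np.float64(-0.04090819489852038), np.float64(-89.34090819489849))
t 26.1 pos [588.8 212.9 105.6] quat [ 1.0e+00  5.8e-03  5.0e-04 -1.0e-04] dq 0.015
1181
874
```

To row units: 15 mm is 0.02, 12 mm is 0.016.

Request:
jog_arm --rows '[{"travel": [-0.0012,0.0007,0.0053],"twist": [0,0,0],"hand": 20},{"travel": [-0.0012,0.0007,0.0107],"twist": [0,0,0],"hand": 20},{"travel": [-0.0012,0.0007,0.016],"twist": [0,0,0],"hand": 20},{"travel": [-0.0012,0.0007,0.02],"twist": [0,0,0],"hand": 20},{"travel": [-0.0012,0.0007,0.02],"twist": [0,0,0],"hand": 20}]'

```text
t: 26.65
eef_pos: [587.1, 212.7, 89.1]
tool_rot: [1.0, 0.006, -0.0, 0.0]
wrist_force: [0.3, -0.1, -2.9]
gripper_width: 33.4
finger_force: 39.8
```

To row units: 18 mm is 0.024, 16 mm is 0.0213.

Request:
jog_arm --rows '[{"travel": [0,0,0.0053],"twist": [0,0,0],"hand": 20},{"travel": [0,0,0.0107],"twist": [0,0,0],"hand": 20},{"travel": [0,0,0.016],"twist": [0,0,0],"hand": 20},{"travel": [0,0,0.0213],"twist": [0,0,0],"hand": 20},{"travel": [0,0,0.024],"twist": [0,0,0],"hand": 20},{"travel": [0,0,0.024],"twist": [0,0,0],"hand": 20},{"travel": [0,0,0.024],"twist": [0,0,0],"hand": 20}]'

```text
t: 27.35
eef_pos: [587.4, 212.8, 71.7]
tool_rot: [1.0, 0.006, 0.0, -0.0]
wrist_force: [0.2, -0.0, -2.2]
gripper_width: 34.2
finger_force: 39.8
```

To row units: -130 mm is -0.1733, 1.2 mm is 0.0016.

Request:
jog_arm --rows '[{"travel": [0,0,0.0016],"twist": [0,0,0],"hand": 20},{"travel": [0,0,0.0016],"twist": [0,0,0],"hand": 20},{"travel": [0,0,0.0016],"twist": [0,0,0],"hand": 40},{"travel": [0,0,0.0016],"twist": [0,0,0],"hand": 55},{"travel": [0,0,0.0016],"twist": [0,0,0],"hand": 55},{"travel": [0,0,0.0016],"twist": [0,0,0],"hand": 55},{"travel": [0,0,-0.0267],"twist": [0,0,0],"hand": 55},{"travel": [0,0,-0.08],"twist": [0,0,0],"hand": 55},{"travel": [0,0,-0.1467],"twist": [0,0,0],"hand": 60},{"travel": [0,0,-0.1733],"twist": [0,0,0],"hand": 60}]'

```text
t: 28.35
eef_pos: [588.8, 213.2, 206.5]
tool_rot: [1.0, 0.006, 0.003, -0.001]
wrist_force: [0.7, -0.1, 0.9]
gripper_width: 59.5
finger_force: 0.0
```

To row units: 80 mm is 0.1067, -70 mm is -0.0933.

Request:
jog_arm --rows '[{"travel": [-0.0933,0.1067,0],"twist": [0,0,0],"hand": 60},{"travel": [-0.0933,0.1067,0],"twist": [0,0,0],"hand": 60},{"travel": [-0.0933,0.1067,0],"twist": [0,0,0],"hand": 60},{"travel": [-0.0933,0.1067,0],"twist": [0,0,0],"hand": 60},{"travel": [-0.0933,0.1067,0],"twist": [0,0,0],"hand": 60},{"travel": [-0.0933,0.1067,0],"twist": [0,0,0],"hand": 60}]'

```text
t: 28.95
eef_pos: [519.1, 132.7, 201.6]
tool_rot: [1.0, 0.006, 0.0, -0.0]
wrist_force: [-0.4, 0.1, 0.9]
gripper_width: 59.7
finger_force: 0.0
```

Run:
```python
from fit import *
c,im=shot('w14');im=im.copy();S=2;b=cv2.resize(im,None,fx=S,fy=S,interpolation=cv2.INTER_CUBIC)
g=(0,255,0)
for p,C,z in(([592.9,-90.1,0],circ(21),118),([609.9,70,.366],D(70,46),90),([574.5,351.8,-.042],rect(66,20),104),([587.7,212.6,.012],rect(40,34),96)):
    q=proj(c,np.c_[tf(p,C),np.full(len(C),z)]);cv2.polylines(b,[((q+.5)*S).astype(int).reshape(-1,1,2)],True,g,1)
cv2.imwrite('pics/fin.png',cv2.resize(b[:540],(800,386),interpolation=cv2.INTER_AREA))
```

```text
t 28.95 pos [519.1 132.7 201.6] quat [ 1.0e+00  6.4e-03  2.0e-04 -1.0e-04] dq 0.006
```

View pics/fin.png

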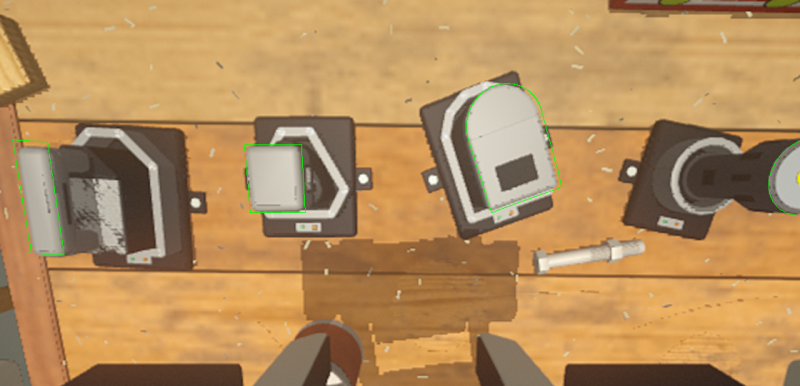

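All four tops match their predicted seated outlines: garden bar (40,200), compact head (275,178), drill top (515,145) and torch head at the right edge. The tin is untouched. Handing in.

```bash
python3 -c "
from station import r
print(r.job_done())"
```

```text
the job is handed in; nothing more can be done
None
```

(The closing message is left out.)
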